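Take a snack roll from the keeper with tongs

ROBOT

A 7-joint arm with a two-finger parallel gripper is mounted at the origin on the work surface. World frame = base frame: x ahead of the robot, y to its left, z up, the work surface at z = 0. Lengths are in m, angles in rad, forces in N, time in s.
With the tool pointing down it reaches from about 0.4 to 0.85 m from the base axis. Payload 4.5 kg.
Tool frame: the origin (TCP) lies on the mounting face of the last link; the fingertips stand 166 mm ahead of it and the grasp point (between the pads) lies 147 mm ahead of it; y points along the fingers, z is the direction in which the jaws open and shut, and the axes are right-handed (so a half turn about y gives the same grasp; the last joint's range is limited). The gripper opens to 88 mm and grips with 3 to 60 N. Pads are 18 mm wide; open, the fingers measure 123 mm over their backs; the gripper's body (75 mm by 187 mm) begins 45 mm behind the grasp point.
Start: joints at [1.278, 0.689, -0.195, 1.565, 0.157, 0.902, -0.215], TCP at [0.201, -0.592, 0.405] pointing down, gripper open.
Joint ranges: [-3.01, 3.01], [-0.46, 2.08], [-1.47, 1.51], [0.13, 2.56], [-1, 4.14], [0.04, 2.09], [-2.66, 2.66]. Speed limits (rad/s): [2.57, 2.57, 3.14, 3.14, 3.14, 3.14, 3.14].

INTERFACE

Orientations are given as a unit quaternion [x, y, z, w].
In Python, from plant import r gives the robot as it stands.
- The arm moves only by the tool arm_command, never from a script. Its argument "deltas" is a list of rows, each an object of numbers: "dx", "dy", "dz": the shift along the tool's x, y, z each as a share of 1000 mm, from -1 to 1; "wx", "wy", "wz": the turn, a rotation vector about the tool's x, y, z each as a share of 45 degrees, from -1 to 1. In form: [{"dx": .., "dy": .., "dz": .., "wx": .., "wy": .., "wz": ..}, ...]. A call has exactly 5 rows; each row is the pose to reach, as a shift and turn from the pose commanded when the call began, along the tool's axes at that moment; what a row does not reach only later rows make up. A row lasts 1/10 s, in which the tool goes at most 50 mm and 8.59 degrees, less where a joint would pass 70% of its speed; a pose out of reach is approached as far as the arm can. A call with a number of a shift or a turn outside -1 to 1 is refused whole. A call with a gripper value outside its range is refused whole. "claw" is the opening, from -1 (shut) to 1 (fully open), set as the call begins (left out, the last holds). The fingers move at their own pace and stop on an object; "grip_force" is the grip in N (left out, the last holds). Time passes only in rows, so rows that repeat a pose let the fingers close, or fill a call up. It gives the time, the measured TCP pose, the force and the opening at its end, in the units of the state.
- r.get_state(): the state, without advancing time (a new reading comes with each control period).
- r.snapshot(name): name is "scene" or "top" or "wrist"; returns the picture (420x560x3 uint8, red, green, blue); there is no depth.
- r.get_calibration(name): a dict with "vertical_fov" (degrees; the focal length in pixels is half the picture's height over the tangent of half this angle, whatever the lens; pixels are square), "cx", "cy" (the principal point, pixels), "k1" (the pictures are not rectified: a ray, as slopes to the right and down, at radius r is drawn at 1 + k1 r^2 times it, then the intrinsics apply), "R" (3x3) and "t" (3): a world point X has camera coordinates R X + t. Camera axes: x right, y down, z forward; pixel columns grow to the right and rows downward; lengths in m; the calibration is good to about 2 mm. A picture is of the moment at which its call begins: read the wrist's pose just before it. get_calibration takes no time and is no camera call; for the wrist camera it gives the pose at the moment of the call.
- r.finish_job(): hands the job in, once; it reports no verdict.
The state is a dict: "clock": time; "q": joint angles; "qd": joint speeds; "joint_torque": joint torques, N m; "tool_pos": TCP position; "eef_rot": TCP orientation; "contact_force": force on the tool from outside, world axes, zero at the start; "moment": the same for the moment, N m; "opening": opening from 0.0 (shut) to 1.0 (fully open).
Only numpy, scipy, OpenCV 4.12 (cv2) and the standard library are available. Lean on these libraries where they do the work, as an engineer would, in place of code of your own. Each camera call takes 0.05 s, during which the arm holds its last target.

TASK

Slide the clear cover of the snack keeper along its base until the catch clicks and holds it fully open. Then pick up the tongs, close them on the bread roll and hold it up in the tongs, at least 10 cm above the desk; finish while still holding it there. Never touch the roll with the robot itself, only with the tongs, and leave the console, the pencil cup and the figure stand where they are.

Things in the scene. Friction and masses are not known exactly. Their poses are not given: they have to be found in the camera images.
- keeper: Fixed white base of the snack keeper, 110 (x) x 290 (y) x 16 mm high, standing on the desk (surface z = 0). Origin: centre of its underside. Its y axis is the slide direction of the cover; its x axis is the short side and points roughly away from the robot. The roll stands on its flat top (16 mm up) in the half towards its -y end, under the cover; opening moves the cover to the +y half. A small black catch block (42 mm high) is at its far (+x) edge, 92 mm to +y of the centre.
- cover (a joint): Travel of the cover along the keeper's +y axis, in m: 0 = shut, 0.145 = end stop. It starts at 0 to 0.02. It slides with about 1 N of friction; near 0.125 to 0.132 a spring ball resists with about 4 N, beyond 0.136 the ball has snapped behind the bump and holds the cover open (clicked: it rests at 0.139 to 0.145).
- cover_fin (a point): Centre of the orange fin on top of the cover: the fin is 45 (along keeper x) x 12 (along keeper y) x 26 mm high, so it reaches 13 mm above and below this point. Below it is the flat top of the clear cover, a box 92 (keeper x) x 100 (keeper y) x 62 mm high, its top 78 mm above the desk; the fin is centred on that top. Walls 3 mm; the -y end is open, the +y end closed. Push the fin (or pinch it) along keeper +y.
- roll_center (a point): Centre of the crusty golden bread roll: round, upright, 42 mm diameter over its middle (7 to 26 mm above its flat underside), 38 mm high, 20 to 42 g, rigid. This point lies 19 mm above its underside.
- roll: The same roll; origin at the centre of its underside.
- tongs: Spring tongs of steel with teal grips and heads, 205 mm long, 95 g, lying on edge on the desk so that they open and close horizontally. Origin: half-way between the two grips when fully open, level with the underside. Its x axis runs from the pivot (a vertical pin at x = -95 mm) to the heads (x = +90 mm, tips at +107 mm), its z axis is up. Balanced about at the origin. The right arm (-y) is rigid with this frame; the left arm turns about the pivot and springs open.
- tongs_jaw (a joint): Closing angle of the left arm about the pivot: 0 = fully open (start, held by the spring), 0.36 rad = shut. About 0.2 when closed on the roll. The spring needs about 3 N on each grip to begin closing and 6 N when closed on the roll.
- grip_right (a point): Middle of the outer face of the right (-y) teal grip, 14 mm above the underside of the tongs. Each grip is a plate 44 mm long x 28 mm high; fully open the two outer faces stand 60 mm apart here (each turned 0.1 rad from the tongs' axis, wider towards the heads), about 41 mm apart and parallel when closed on the roll.
- grip_left (a point): The same on the left (+y, moving) grip. The midpoint of grip_left and grip_right is where to grasp the tongs.
- head_right (a point): Middle of the inner face of the right teal head: a plate 34 mm long x 26 mm high x 4 mm, 13 mm above the underside of the tongs. The heads stand 80 mm apart fully open, and move about twice as far as the grips; they are parallel when closed on the roll.
- head_left (a point): The same on the left (moving) head. The midpoint of head_left and head_right is the middle of the mouth of the tongs, in any state of closing.
- console: Charcoal handheld console lying flat, 200 (x) x 85 (y) x 14 mm (18 mm over its sticks). Origin: centre of underside. Leave alone.
- pencil_cup: Blue ceramic pencil cup, 76 mm across the rim, 95 mm high, pencils reaching 155 mm. Origin: centre of underside. Leave alone.
- figure_stand: Clear acrylic stand 70 x 70 mm with a small toy figure, 90 mm high in all. Origin: centre of underside. Leave alone.

How it is judged:
On the way, in this order (a step that is already met when the one before it is completed fails the run):
1. the cover is clicked fully open (value of joint cover above 0.136 m), for 0.2 s.
2. the tongs are held in the gripper, off the desk (contact force between the fingers and tongs above 1 N and height (world z) of head_right above 0.03 m and height (world z) of tongs above 0.01 m), for 0.2 s.
3. the tongs are closed on the roll (contact force between each of the fingers, roll and tongs above 1 N and distance between roll_center and head_right below 0.04 m and distance between roll_center and head_left below 0.04 m), for 0.2 s.
At the end, for the whole second after the job is handed in: Robot still grips the tongs (over 1 N); the tongs grip the roll (over 1 N, its centre within 40 mm of each head); roll centre over 100 mm above the desk, slower than 5 cm/s, touching neither keeper nor robot; tongs clear of the keeper; cover still clicked open (over 0.136 m) (all of step 3 and value of joint cover above 0.136 m and height (world z) of roll_center above 0.1 m and contact force between each of roll, tongs and keeper below 0.05 N and contact force between roll and the fingers below 0.05 N and contact force between roll and the arm below 0.05 N and linear speed of roll below 0.05 m/s); the arm keeps its last pose, push and grip.
It fails at once if the robot touches the roll (contact force between any of the fingers, the arm and roll above 0.3 N).
It fails at once if the console is shifted over 3 cm or tipped (distance of console from where it was at the start of the episode above 0.03 m or angle between console's own z axis and vertical above 0.4 rad).
It fails at once if the pencil cup is shifted over 3 cm or tipped (distance of pencil_cup from where it was at the start of the episode above 0.03 m or angle between pencil_cup's own z axis and vertical above 0.4 rad).
It fails at once if the figure on its stand is shifted over 3 cm or tipped (distance of figure_stand from where it was at the start of the episode above 0.03 m or angle between figure_stand's own z axis and vertical above 0.4 rad).
It also fails if it takes over 64 s, if anything falls off the work surface, if the arm or the gripper's body presses on something with over 40 N, if the wrist force passes 120 N, or if a joint passes its speed limit or range.

## Working session

There is one attempt and no reset: what is moved stays moved. The work goes in short steps, Python scripts to look and compute and a tool call to move; the robot and the scene stay as the last step left them, time stands still between calls to the robot, and variables do not carry over. Pictures are saved under pics/ and viewed, and the job is handed in when it is done.

Besides the shell and the picture viewer there is one more tool, called by a JSON object that holds its "method" and its "body". arm_command: Moves the arm, as the interface text tells. Shift numbers are shares of 1000 mm and turn numbers shares of 45 degrees, none past 1 either way. Its arguments: {"type":"object","properties":{"deltas":{"type":"array","items":{"type":"object","properties":{"dx":{"type":"number","minimum":-1,"maximum":1},"dy":{"type":"number","minimum":-1,"maximum":1},"dz":{"type":"number","minimum":-1,"maximum":1},"wx":{"type":"number","minimum":-1,"maximum":1},"wy":{"type":"number","minimum":-1,"maximum":1},"wz":{"type":"number","minimum":-1,"maximum":1}}}},"claw":{"type":"number"},"grip_force":{"type":"number"}},"required":["deltas"]}

```bash
ls; mkdir -p pics; python3 - <<'E'
from plant import r
import cv2
s=r.get_state()
for k,v in s.items(): print(k,v)
for n in ("scene","top","wrist"):
    c=r.get_calibration(n); print(n,c)
    im=r.snapshot(n); cv2.imwrite(f"pics/{n}0.png",im[:,:,::-1])
E
```

```text
pics
clock 0.0
q [ 1.27780317  0.69000323 -0.19452961  1.56635414  0.15730343  0.9024817
 -0.2151069 ]
qd [ 0.00091513  0.00109364 -0.0001517  -0.00035444  0.00027978 -0.0007154
  0.00104214]
joint_torque [ 1.31958059e-04 -5.27563548e+01 -1.26680341e+00 -1.53425771e+01
 -5.26506139e-02  6.45919194e-03  1.07069495e-04]
tool_pos [ 0.20050416 -0.59161717  0.40389544]
eef_rot [-0.11520721  0.69832074 -0.69704485  0.11490833]
contact_force [0.34948362 0.01742178 0.09764503]
moment [-0.02312854  0.01299441 -0.03638112]
opening 1.0004072531510295
scene {'vertical_fov': 53.424699712632055, 'cx': 281.7011792918657, 'cy': 211.79046618884252, 'k1': -0.0259753055367989, 'R': array([[ 0.74919967,  0.66229814,  0.00781178],
       [ 0.35925101, -0.39642401, -0.84485899],
       [-0.55645176,  0.63577447, -0.53493202]]), 't': array([-0.38278037, -0.09633543,  1.39677401])}
top {'vertical_fov': 53.49328041062448, 'cx': 277.92938292445194, 'cy': 208.99334943900575, 'k1': -0.08395304766172815, 'R': array([[ 0.01399347, -0.99980528,  0.01391334],
       [-0.99334699, -0.01549108, -0.11411301],
       [ 0.11430633, -0.01222394, -0.99337034]]), 't': array([-0.00607554,  0.48248315,  1.17745031])}
wrist {'vertical_fov': 64.62980548265774, 'cx': 283.6586086177382, 'cy': 212.6759733325866, 'k1': -0.01657471515508488, 'R': array([[ 0.32029053, -0.94731837, -0.00137618],
       [-0.90109513, -0.30510995,  0.30811603],
       [-0.29230386, -0.09744658, -0.95134779]]), 't': array([-0.6243793 , -0.04379317,  0.39180429])}
```

View pics/scene0.png

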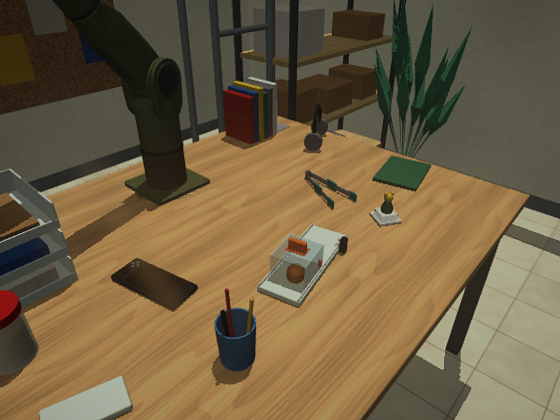

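View pics/top0.png

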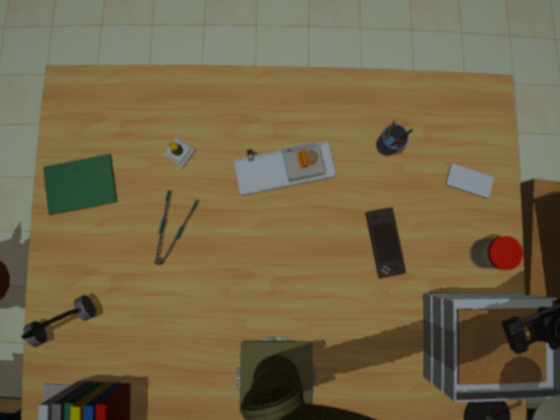

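View pics/wrist0.png

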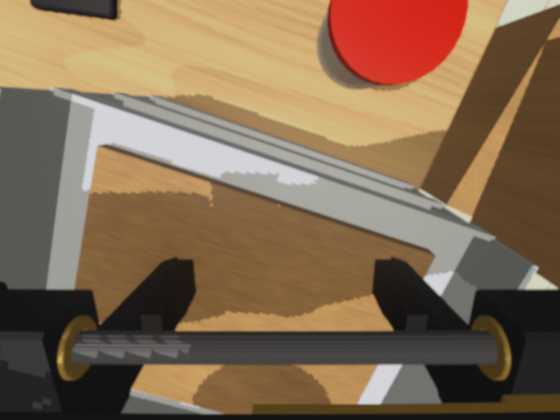

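The top view shows the keeper near pixel (284,167) with the fin near (305,158), the tongs with pivot near (159,261) and tips near (168,193) and (196,202), the stand (178,150), the cup (393,138) and the console (385,242). I'll zoom in to measure.

```bash
cat > h.py <<'E'
import numpy as np, cv2
from plant import r
from scipy.spatial.transform import Rotation as Ro
def K(c,H=420):
    f=H/2/np.tan(np.radians(c["vertical_fov"]/2)); return f
def proj(c,X):
    X=np.atleast_2d(X); P=X@np.array(c["R"]).T+c["t"]; s=P[:,:2]/P[:,2:]
    r2=(s**2).sum(1,keepdims=True); s=s*(1+c["k1"]*r2); return s*K(c)+[c["cx"],c["cy"]]
def ray(c,uv):
    d=(np.atleast_2d(uv)-[c["cx"],c["cy"]])/K(c); s=d.copy()
    for _ in range(20): s=d/(1+c["k1"]*(s**2).sum(1,keepdims=True))
    D=np.c_[s,np.ones(len(s))]@np.array(c["R"]); o=-np.array(c["R"]).T@c["t"]; return o,D
def onz(c,uv,z):
    o,D=ray(c,uv); return o+D*((z-o[2])/D[:,2:])
def crop(im,x0,y0,x1,y1,k,name):
    o=cv2.resize(im[y0:y1,x0:x1,::-1],None,fx=k,fy=k,interpolation=cv2.INTER_CUBIC); cv2.imwrite(name,o)
def tocmd(dworld):
    s=r.get_state(); return Ro.from_quat(s["eef_rot"]).inv().apply(dworld)
E
python3 - <<'E'
import cv2
from h import *
t=cv2.imread("pics/top0.png")[:,:,::-1]
crop(t,220,130,350,205,6,"pics/c1.png"); crop(t,140,130,220,275,4,"pics/c2.png")
s=cv2.imread("pics/scene0.png")[:,:,::-1]
crop(s,250,160,410,310,5,"pics/c3.png")
c=r.get_calibration("top")
print(onz(c,[[393,138]],.09),onz(c,[[178,152]],0.0),onz(c,[[385,242]],.0))
E
```

```text
[[ 0.6828875  -0.32137154  0.09      ]] [[0.65399322 0.30449444 0.        ]] [[ 0.39228708 -0.31766537  0.        ]]
```

View pics/c1.png

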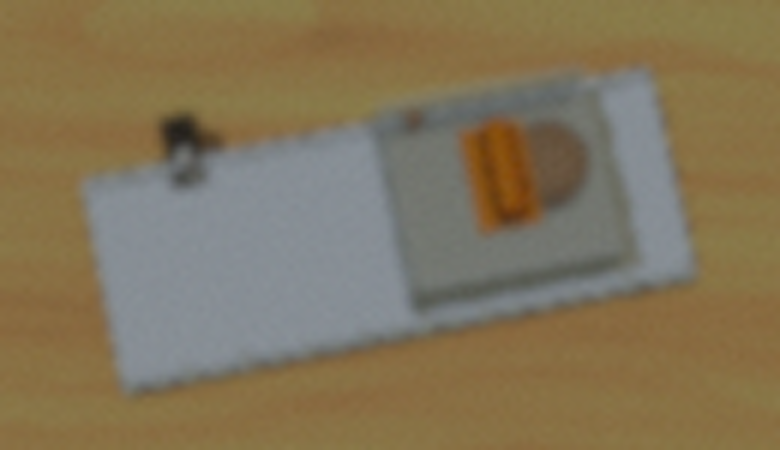

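View pics/c2.png

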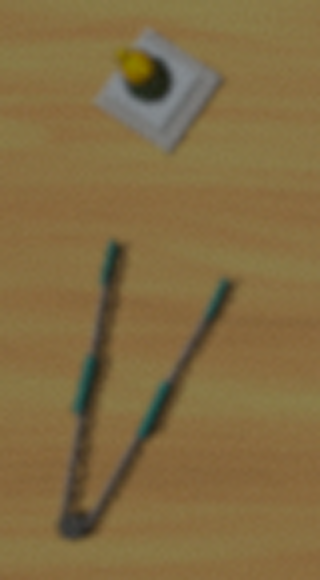

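View pics/c3.png

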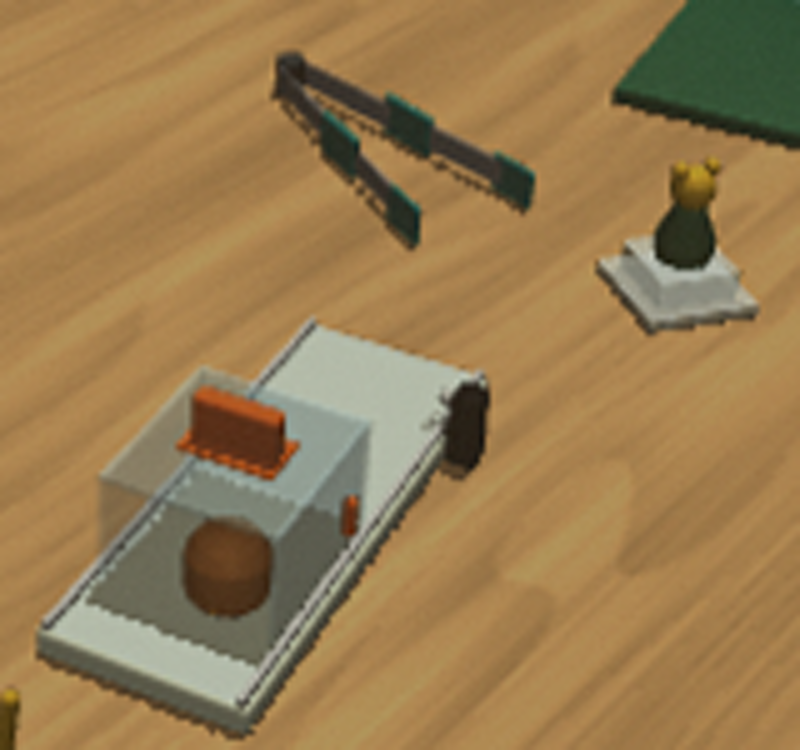

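```bash
cat > m1.py <<'E'
from h import *
from scipy.optimize import least_squares
ct=r.get_calibration("top"); cs=r.get_calibration("scene")
T=lambda p,x0,y0,k: (np.array(p,float)+.5)/k-.5+[x0,y0]
kc=T([(85,183),(652,68),(692,280),(128,392)],220,130,6)
P=onz(ct,kc,.016); print(P); print(np.linalg.norm(P-np.roll(P,-1,0),axis=1))
# keeper: image-left is +y ; TL=(+x,+y)
L=np.array([[.055,.145,.016],[.055,-.145,.016],[-.055,-.145,.016],[-.055,.145,.016]])
def W(p,L):
    c,s=np.cos(p[2]),np.sin(p[2]); return np.c_[p[0]+c*L[:,0]-s*L[:,1],p[1]+s*L[:,0]+c*L[:,1],L[:,2]]
# scene corners: (+x,+y),( -x,+y) top, (-x,-y),(+x,-y)
ks=T([(487,375),(313,320),(40,628),(245,710)],250,160,5)
Ls=L[[0,3,2,1]]
f=lambda p: np.r_[(proj(ct,W(p,L))-kc).ravel(),(proj(cs,W(p,Ls))-ks).ravel()]
o=least_squares(f,[.6,0,0.1]); kp=o.x; print("keeper",kp,o.fun.round(2))
# tongs
o=least_squares(lambda p:(proj(ct,W(p,L))-kc).ravel(),[.6,0,.1]); print("top only",o.x,o.fun.round(2)); 
t=T([(75,525),(87,385),(156,410),(110,263),(219,300),(115,240),(232,280)],140,130,4)
print(onz(ct,t,.022))
s=T([(340,143),(410,122),(403,215),(514,182)],250,160,5)
print("right grip,left grip,rh,lh scene z=.014",onz(cs,s,.014))
# roll, fin
print("roll top", onz(ct,T([(550,165)],220,130,6),.05),"scene",onz(cs,T([(228,567)],250,160,5),.035))
print("fin", onz(ct,T([(503,172)],220,130,6),.098),"scene front",onz(cs,T([(238,427)],250,160,5),.091))
E
python3 m1.py
```

```text
[[ 0.627634    0.13381751  0.016     ]
 [ 0.69120911 -0.14676407  0.016     ]
 [ 0.58400185 -0.16632966  0.016     ]
 [ 0.52368585  0.10995184  0.016     ]]
[0.28769397 0.10897802 0.28278877 0.10665265]
keeper [ 0.60669264 -0.01697039  0.21736656] [-0.88 -0.51 -0.02 -0.15  1.37 -0.06 -0.97  0.65  1.09  0.2  -0.93 -0.08
 -1.14 -0.22  0.68  0.31]
top only [ 0.60670056 -0.01735733  0.21698983] [-0.75 -0.53  0.12 -0.13  1.5  -0.04 -0.85  0.63]
[[0.32757309 0.3428491  0.022     ]
 [0.42861513 0.33837472 0.022     ]
 [0.41135435 0.2872665  0.022     ]
 [0.51819366 0.32550298 0.022     ]
 [0.49217755 0.24439378 0.022     ]
 [0.53525382 0.32259806 0.022     ]
 [0.50700456 0.23543425 0.022     ]]
right grip,left grip,rh,lh scene z=.014 [[0.4091047  0.28987484 0.014     ]
 [0.42595416 0.34352932 0.014     ]
 [0.49230555 0.24389524 0.014     ]
 [0.52031628 0.32336952 0.014     ]]
roll top [[ 0.63233891 -0.09277995  0.05      ]] scene [[ 0.63726577 -0.09631557  0.035     ]]
fin [[ 0.61687246 -0.06663085  0.098     ]] scene front [[ 0.61862705 -0.06907274  0.091     ]]
```

```bash
cat >> h.py <<'E'
def goalR(phi):
    y=np.array([0,0,-1.]); z=np.array([np.cos(phi),np.sin(phi),0]); x=np.cross(y,z)
    return Ro.from_matrix(np.c_[x,y,z])
def cmd(p,phi=None,q=False):
    s=r.get_state(); R=Ro.from_quat(s["eef_rot"]); Z=R.apply([0,0,1]); cur=np.arctan2(Z[1],Z[0])
    d=R.inv().apply(np.array(p)-s["tool_pos"])
    if phi is None: phi=cur
    w=(R.inv()*goalR(phi)).as_rotvec()
    print("clock",round(s["clock"],2),"pos",s["tool_pos"].round(4),"phi",round(cur,3),"q",np.round(s["q"],2))
    print("  shift",(d).round(4),"turn/45",(w/np.radians(45)).round(3), "|d|",np.linalg.norm(d).round(3),"deg",np.degrees(np.linalg.norm(w)).round(1))
def gcmd(g,phi=None): cmd([g[0],g[1],g[2]+.147],phi)
E
python3 - <<'E'
from h import *
s=r.get_state(); print(Ro.from_quat(s["eef_rot"]).as_matrix().round(3))
for phi in (.217+np.pi/2,.217-np.pi/2): gcmd([.6167,-.0657,.16],phi)
E
```

```text
[[-0.947 -0.001  0.321]
 [-0.321  0.001 -0.947]
 [ 0.    -1.    -0.001]]
clock 0.15 pos [ 0.2006 -0.5917  0.4041] phi -1.244 q [ 1.28  0.69 -0.19  1.57  0.16  0.9  -0.22]
  shift [-0.563   0.0976 -0.3644] turn/45 [ 0.00e+00 -3.86e+00 -3.00e-03] |d| 0.678 deg 173.7
clock 0.15 pos [ 0.2006 -0.5917  0.4041] phi -1.244 q [ 1.28  0.69 -0.19  1.57  0.16  0.9  -0.22]
  shift [-0.563   0.0976 -0.3644] turn/45 [0.002 0.14  0.   ] |d| 0.678 deg 6.3
```

{"method": "arm_command", "body": {"deltas": [{"dx":-0.563,"dy":0.0,"dz":-0.364,"wy":0.14},{"dx":-0.563,"dy":0.0,"dz":-0.364,"wy":0.14},{"dx":-0.563,"dy":0.0,"dz":-0.364,"wy":0.14},{"dx":-0.563,"dy":0.0,"dz":-0.364,"wy":0.14},{"dx":-0.563,"dy":0.0,"dz":-0.364,"wy":0.14}], "claw": 0, "grip_force": 15}}

```text
invalid input at $.deltas[0]: expected keys dx, dy, dz, wx, wy, wz
```

```bash
python3 - <<'E'
from h import *
gcmd([.6167,-.0657,.2],.217-np.pi/2)
E
```

```text
clock 0.15 pos [ 0.2006 -0.5917  0.4041] phi -1.244 q [ 1.28  0.69 -0.19  1.57  0.16  0.9  -0.22]
  shift [-0.563   0.0576 -0.3645] turn/45 [0.002 0.14  0.   ] |d| 0.673 deg 6.3
```

{"method": "arm_command", "body": {"deltas": [{"dx":-0.563,"dy":0.0,"dz":-0.364,"wx":0,"wy":0.14,"wz":0},{"dx":-0.563,"dy":0.0,"dz":-0.364,"wx":0,"wy":0.14,"wz":0},{"dx":-0.563,"dy":0.0,"dz":-0.364,"wx":0,"wy":0.14,"wz":0},{"dx":-0.563,"dy":0.0,"dz":-0.364,"wx":0,"wy":0.14,"wz":0},{"dx":-0.563,"dy":0.0,"dz":-0.364,"wx":0,"wy":0.14,"wz":0}], "claw": 0, "grip_force": 15}}

```text
clock: 0.65
tool_pos: [0.3568, -0.3943, 0.4047]
eef_rot: [-0.076, 0.703, -0.703, 0.076]
contact_force: [0.8, -0.6, -0.0]
opening: 0.572
```

```bash
python3 - <<'E'
from h import *
gcmd([.6167,-.0657,.2],.217-np.pi/2)
E
```

```text
clock 0.65 pos [ 0.3568 -0.3943  0.4047] phi -1.354 q [ 0.84  0.57 -0.14  1.85  0.11  0.74 -0.72]
  shift [-0.3245  0.0577 -0.265 ] turn/45 [ 0.    -0.001 -0.   ] |d| 0.423 deg 0.0
```

{"method": "arm_command", "body": {"deltas": [{"dx":-0.324,"dy":0.05,"dz":-0.265,"wx":0,"wy":0,"wz":0},{"dx":-0.324,"dy":0.05,"dz":-0.265,"wx":0,"wy":0,"wz":0},{"dx":-0.324,"dy":0.05,"dz":-0.265,"wx":0,"wy":0,"wz":0},{"dx":-0.324,"dy":0.05,"dz":-0.265,"wx":0,"wy":0,"wz":0},{"dx":-0.324,"dy":0.05,"dz":-0.265,"wx":0,"wy":0,"wz":0}]}}

```text
clock: 1.15
tool_pos: [0.5107, -0.1994, 0.3747]
eef_rot: [0.077, -0.703, 0.703, -0.076]
contact_force: [-0.1, -0.6, 0.8]
opening: 0.497
```

```bash
python3 - <<'E'
from h import *
gcmd([.6167,-.0657,.18],.217-np.pi/2)
E
```

```text
clock 1.15 pos [ 0.5107 -0.1994  0.3747] phi -1.354 q [ 0.35  0.63 -0.1   1.83  0.09  0.69 -1.16]
  shift [-0.1323  0.0477 -0.1078] turn/45 [-0. -0.  0.] |d| 0.177 deg 0.0
```

{"method": "arm_command", "body": {"deltas": [{"dx":-0.132,"dy":0.048,"dz":-0.108,"wx":0,"wy":0,"wz":0},{"dx":-0.132,"dy":0.048,"dz":-0.108,"wx":0,"wy":0,"wz":0},{"dx":-0.132,"dy":0.048,"dz":-0.108,"wx":0,"wy":0,"wz":0},{"dx":-0.132,"dy":0.048,"dz":-0.108,"wx":0,"wy":0,"wz":0},{"dx":-0.132,"dy":0.048,"dz":-0.108,"wx":0,"wy":0,"wz":0}]}}

```text
clock: 1.65
tool_pos: [0.6171, -0.0616, 0.3254]
eef_rot: [-0.079, 0.704, -0.701, 0.079]
contact_force: [0.0, 0.7, -0.0]
opening: 0.5
```

```bash
python3 - <<'E'
from h import *
gcmd([.6167,-.0657,.101],.217-np.pi/2)
cw=r.get_calibration("wrist"); im=r.snapshot("wrist"); cv2.imwrite("pics/w1.png",im[:,:,::-1])
print(proj(cw,[[.6167,-.0657,.104],[.6167,-.0657,.078]]))
im=r.snapshot("scene"); cv2.imwrite("pics/s1.png",im[:,:,::-1])
E
```

```text
clock 1.65 pos [ 0.6171 -0.0616  0.3254] phi -1.346 q [ 0.06  0.78 -0.07  1.66  0.07  0.71 -1.38]
  shift [0.0014 0.0774 0.0042] turn/45 [ 0.005  0.01  -0.001] |d| 0.078 deg 0.5
[[290.32648671 233.70936323]
 [289.77396114 220.61906203]]
```

View pics/w1.png

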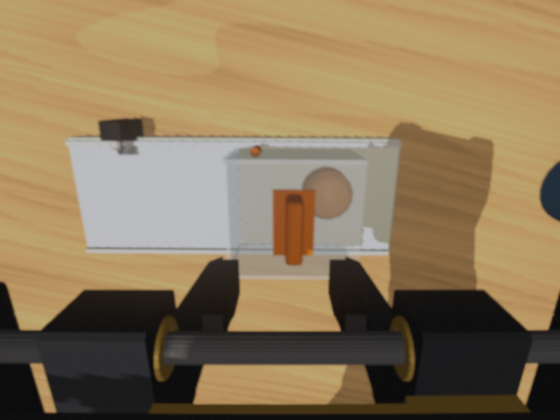

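View pics/s1.png

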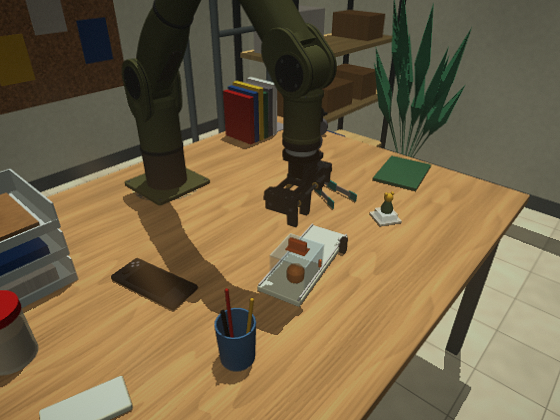

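```bash
python3 - <<'E'
from h import *
im=cv2.imread("pics/w1.png")[:,:,::-1]; crop(im,50,110,420,290,2.1,"pics/w1c.png")
E
```

```text
(no output)
```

View pics/w1c.png

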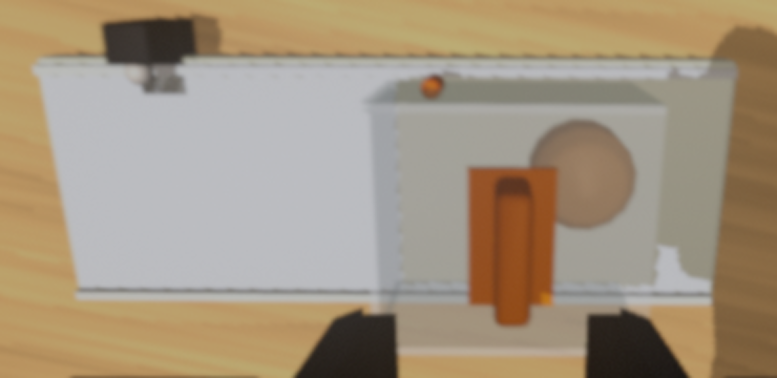

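```bash
python3 - <<'E'
from h import *
from scipy.optimize import least_squares
c=r.get_calibration("wrist")
T=lambda p: (np.array(p,float)+.5)/2.1-.5+[50,110]
L=np.array([[.055,.145,.016],[.055,-.145,.016],[-.055,-.145,.016],[-.055,.145,.016]])
def W(p,L):
    a,s=np.cos(p[2]),np.sin(p[2]); return np.c_[p[0]+a*L[:,0]-s*L[:,1],p[1]+s*L[:,0]+a*L[:,1],L[:,2]]
k=T([(33,68),(735,68),(712,298),(78,298)])
o=least_squares(lambda p:(proj(c,W(p,L))-k).ravel(),[.6,0,.2]); p=o.x; print("keeper",p,o.fun.round(1))
p=.5*p+.5*np.array([.6067,-.017,.217]); print(p)
def loc(X): d=X[:,:2]-p[:2]; a,s=np.cos(p[2]),np.sin(p[2]); return np.c_[a*d[:,0]+s*d[:,1],-s*d[:,0]+a*d[:,1]]
for n,uv,z in (("plate",(512,236),.079),("finfarTop",(513,180),.104),("finnearTop",(513,323),.104),("roll",(582,174),.045),("roll",(582,174),.038)):
    X=onz(c,T([uv]),z); print(n,X,loc(X))
E
```

```text
keeper [ 0.60134984 -0.02514504  0.21621463] [-0.1 -2.8  0.1 -2.9 -1.3  3.5  1.3  3.2]
[ 0.60402492 -0.02107252  0.21660731]
plate [[ 0.6138008  -0.07543241  0.079     ]] [[-0.00213545 -0.05519062]]
finfarTop [[ 0.63992466 -0.06898936  0.104     ]] [[ 0.02476268 -0.05451261]]
finnearTop [[ 0.59328744 -0.0797439   0.104     ]] [[-0.02309607 -0.05499269]]
roll [[ 0.63296919 -0.09996711  0.045     ]] [[ 0.01131209 -0.08327163]]
roll [[ 0.63139627 -0.10128115  0.038     ]] [[ 0.00949351 -0.08421691]]
```

```bash
python3 - <<'E'
from h import *
gcmd([.6167,-.0657,.101],.217-np.pi/2)
cw=r.get_calibration("wrist"); im=r.snapshot("wrist"); cv2.imwrite("pics/w2.png",im[:,:,::-1])
import pickle; pickle.dump(cw,open("w2.pkl","wb"))
crop(im,50,110,420,290,2.1,"pics/w2c.png")
print(cw["R"],cw["t"],-cw["R"].T@cw["t"])
E
```

```text
clock 1.75 pos [ 0.6152 -0.0672  0.3265] phi -1.353 q [ 0.07  0.77 -0.06  1.66  0.07  0.71 -1.38]
  shift [-0.002   0.0785 -0.0011] turn/45 [-0.     0.001  0.002] |d| 0.079 deg 0.1
[[ 2.15227898e-01 -9.76563643e-01  6.34744186e-04]
 [-9.28667719e-01 -2.04470822e-01  3.09463973e-01]
 [-3.02081479e-01 -6.71947469e-02 -9.50910956e-01]] [-0.19858816  0.537053    0.49831191] [ 0.6920163  -0.05063836  0.30777775]
```

View pics/w2c.png

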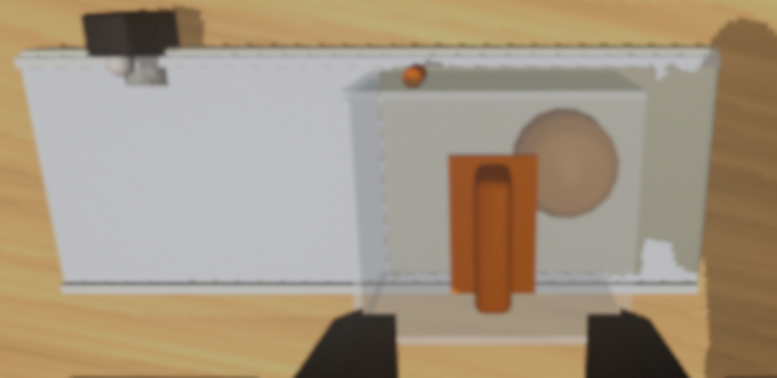

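```bash
python3 - <<'E'
from h import *
from scipy.optimize import least_squares
import pickle; c=pickle.load(open("w2.pkl","rb"))
T=lambda p: (np.array(p,float)+.5)/2.1-.5+[50,110]
L=np.array([[.055,.145,.016],[.055,-.145,.016],[-.055,-.145,.016],[-.055,.145,.016]])
def W(p,L):
    a,s=np.cos(p[2]),np.sin(p[2]); return np.c_[p[0]+a*L[:,0]-s*L[:,1],p[1]+s*L[:,0]+a*L[:,1],L[:,2]]
k=T([(17,60),(717,58),(697,290),(62,290)])
o=least_squares(lambda p:(proj(c,W(p,L))-k).ravel(),[.6,0,.2]); p=o.x; print("keeper",p,o.fun.round(1))
def loc(X): d=X[:,:2]-p[:2]; a,s=np.cos(p[2]),np.sin(p[2]); return np.c_[a*d[:,0]+s*d[:,1],-s*d[:,0]+a*d[:,1]]
for n,uv,z in (("plate",(493,224),.079),("finfarTop",(493,183),.104),("finnearTop",(493,312),.104),("roll",(566,162),.042)):
    X=onz(c,T([uv]),z); print(n,X,loc(X))
E
```

```text
keeper [ 0.60346188 -0.01754093  0.21762843] [-1.3 -3.   1.  -2.8 -0.9  3.6  1.2  3.7]
plate [[ 0.61668548 -0.06801611  0.079     ]] [[ 0.00201336 -0.05213976]]
finfarTop [[ 0.63770722 -0.06328784  0.104     ]] [[ 0.02356015 -0.05206191]]
finnearTop [[ 0.59572607 -0.07257489  0.104     ]] [[-0.01943597 -0.05206556]]
roll [[ 0.63563308 -0.09318396  0.042     ]] [[ 0.01507992 -0.08080502]]
```

```bash
python3 - <<'E'
from h import *
gcmd([.6167,-.0680,.102],.2174-np.pi/2)
E
```

```text
clock 1.8 pos [ 0.6148 -0.0686  0.3269] phi -1.355 q [ 0.07  0.77 -0.06  1.66  0.07  0.71 -1.38]
  shift [-0.0021  0.0779 -0.0002] turn/45 [-0.001 -0.002  0.002] |d| 0.078 deg 0.1
```

{"method": "arm_command", "body": {"deltas": [{"dx":-0.001,"dy":0.04,"dz":0,"wx":0,"wy":0,"wz":0},{"dx":-0.001,"dy":0.077,"dz":0,"wx":0,"wy":0,"wz":0},{"dx":-0.001,"dy":0.077,"dz":0,"wx":0,"wy":0,"wz":0},{"dx":-0.001,"dy":0.077,"dz":0,"wx":0,"wy":0,"wz":0},{"dx":-0.001,"dy":0.077,"dz":0,"wx":0,"wy":0,"wz":0}]}}

```text
clock: 2.3
tool_pos: [0.6167, -0.0681, 0.252]
eef_rot: [0.075, -0.703, 0.703, -0.077]
contact_force: [1.2, -0.1, 0.2]
opening: 0.495
```

{"method": "arm_command", "body": {"deltas": [{"dx":0,"dy":0,"dz":0,"wx":0,"wy":0,"wz":0},{"dx":0,"dy":0,"dz":0,"wx":0,"wy":0,"wz":0},{"dx":0,"dy":0,"dz":0,"wx":0,"wy":0,"wz":0},{"dx":0,"dy":0,"dz":0,"wx":0,"wy":0,"wz":0},{"dx":0,"dy":0,"dz":0,"wx":0,"wy":0,"wz":0}], "claw": -1, "grip_force": 10}}

```text
clock: 2.8
tool_pos: [0.6165, -0.067, 0.2504]
eef_rot: [0.077, -0.703, 0.703, -0.077]
contact_force: [-1.1, -0.4, 2.7]
opening: 0.135
```

```bash
python3 - <<'E'
from h import *
print(r.get_state()["opening"]*88, r.get_state()["contact_force"])
gcmd([.6167,-.0680,.102],.2174-np.pi/2)
im=r.snapshot("wrist"); cv2.imwrite("pics/w3.png",im[:,:,::-1])
E
```

```text
11.843457421433794 [-1.08860943 -0.44732286  2.69268926]
clock 2.8 pos [ 0.6165 -0.067   0.2504] phi -1.354 q [ 0.07  0.89 -0.06  1.7   0.08  0.56 -1.39]
  shift [-0.      0.0014  0.001 ] turn/45 [-0. -0. -0.] |d| 0.002 deg 0.0
```

View pics/w3.png

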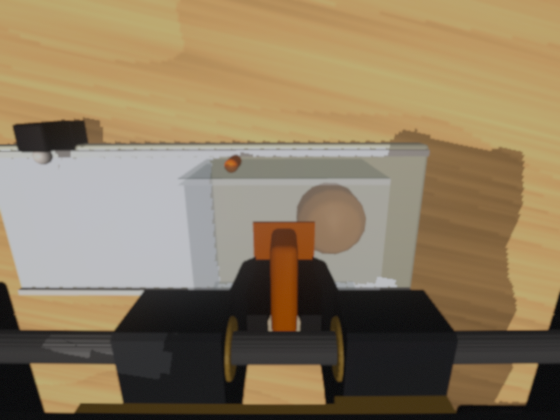

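{"method": "arm_command", "body": {"deltas": [{"dx":0,"dy":0,"dz":-0.02,"wx":0,"wy":0,"wz":0},{"dx":0,"dy":0,"dz":-0.045,"wx":0,"wy":0,"wz":0},{"dx":0,"dy":0,"dz":-0.07,"wx":0,"wy":0,"wz":0},{"dx":0,"dy":0,"dz":-0.09,"wx":0,"wy":0,"wz":0},{"dx":0,"dy":0,"dz":-0.1,"wx":0,"wy":0,"wz":0}]}}

```text
clock: 3.35
tool_pos: [0.5944, 0.0325, 0.2503]
eef_rot: [-0.078, 0.703, -0.703, 0.077]
contact_force: [-1.3, -0.8, 3.9]
opening: 0.135
```

{"method": "arm_command", "body": {"deltas": [{"dx":0,"dy":0,"dz":-0.005,"wx":0,"wy":0,"wz":0},{"dx":0,"dy":0,"dz":-0.01,"wx":0,"wy":0,"wz":0},{"dx":0,"dy":0,"dz":-0.015,"wx":0,"wy":0,"wz":0},{"dx":0,"dy":0,"dz":-0.019,"wx":0,"wy":0,"wz":0},{"dx":0,"dy":0,"dz":-0.022,"wx":0,"wy":0,"wz":0}]}}

```text
clock: 3.85
tool_pos: [0.5905, 0.0494, 0.2503]
eef_rot: [0.075, -0.702, 0.704, -0.075]
contact_force: [-1.4, -0.5, 5.6]
opening: 0.138
```

{"method": "arm_command", "body": {"deltas": [{"dx":0,"dy":0,"dz":0,"wx":0,"wy":0,"wz":0},{"dx":0,"dy":0,"dz":0,"wx":0,"wy":0,"wz":0},{"dx":0,"dy":0,"dz":0,"wx":0,"wy":0,"wz":0},{"dx":0,"dy":0,"dz":0,"wx":0,"wy":0,"wz":0},{"dx":0,"dy":0,"dz":0,"wx":0,"wy":0,"wz":0}]}}

```text
clock: 4.35
tool_pos: [0.5902, 0.0514, 0.2502]
eef_rot: [0.076, -0.703, 0.703, -0.076]
contact_force: [-1.8, -0.4, 5.3]
opening: 0.137
```

```bash
python3 - <<'E'
from h import *
s=r.get_state()
print(s["opening"]*88, s["contact_force"])
gcmd([.6167,-.0680,.102],.2174-np.pi/2)
d=s["tool_pos"][:2]-np.array([.605,-.0173]); print("keeper y", -np.sin(.2174)*d[0]+np.cos(.2174)*d[1])
im=r.snapshot("wrist"); cv2.imwrite("pics/w4.png",im[:,:,::-1])
im=r.snapshot("scene"); crop(im,250,160,410,310,5,"pics/s4.png")
E
```

```text
12.030532675517671 [-1.81856467 -0.39374762  5.32033694]
clock 4.35 pos [0.5902 0.0514 0.2502] phi -1.355 q [-0.15  0.86 -0.03  1.79  0.04  0.5  -1.56]
  shift [-0.0004  0.0013  0.1223] turn/45 [-0.    -0.002  0.   ] |d| 0.122 deg 0.1
keeper y 0.07026910813692243
```

View pics/w4.png

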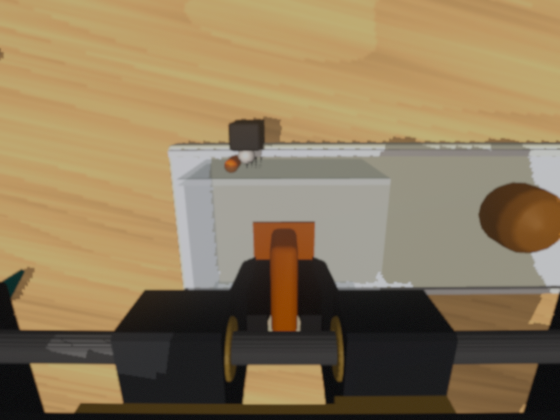

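View pics/s4.png

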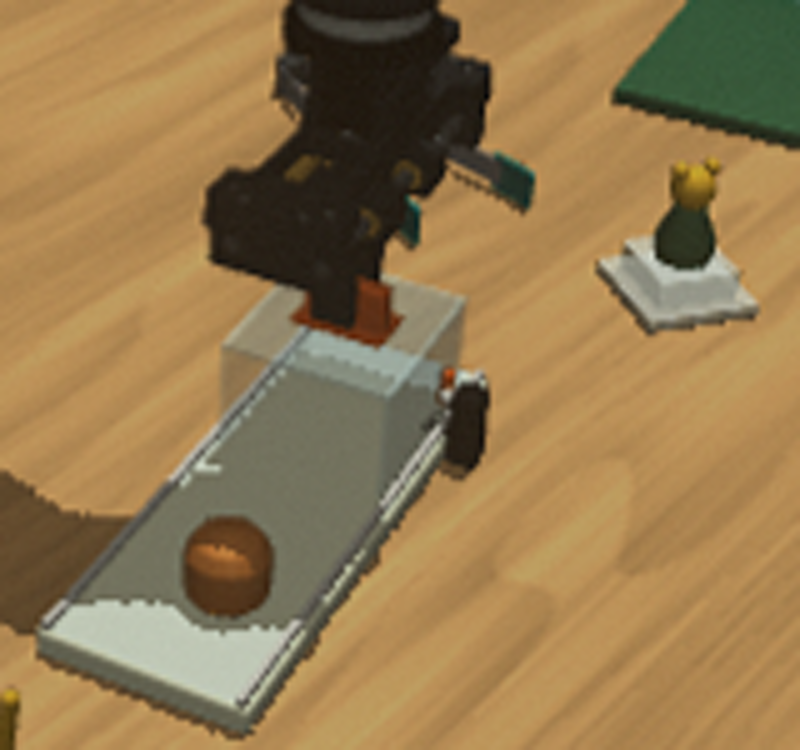

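{"method": "arm_command", "body": {"deltas": [{"dx":0,"dy":0,"dz":-0.003,"wx":0,"wy":0,"wz":0},{"dx":0,"dy":0,"dz":-0.006,"wx":0,"wy":0,"wz":0},{"dx":0,"dy":0,"dz":-0.006,"wx":0,"wy":0,"wz":0},{"dx":0,"dy":0,"dz":-0.006,"wx":0,"wy":0,"wz":0},{"dx":0,"dy":0,"dz":-0.006,"wx":0,"wy":0,"wz":0}]}}

```text
clock: 4.95
tool_pos: [0.589, 0.0564, 0.2502]
eef_rot: [0.076, -0.702, 0.704, -0.076]
contact_force: [-1.5, -1.8, 5.3]
opening: 0.135
```

```bash
python3 - <<'E'
from h import *
s=r.get_state()
print(s["opening"]*88, s["contact_force"])
d=s["tool_pos"][:2]-np.array([.605,-.0173]); print("keeper y", -np.sin(.2174)*d[0]+np.cos(.2174)*d[1])
E
```

```text
11.912416532480991 [-1.52232256 -1.78217987  5.33854552]
keeper y 0.07544361484168984
```

{"method": "arm_command", "body": {"deltas": [{"dx":0,"dy":0,"dz":-0.002,"wx":0,"wy":0,"wz":0},{"dx":0,"dy":0,"dz":-0.004,"wx":0,"wy":0,"wz":0},{"dx":0,"dy":0,"dz":-0.004,"wx":0,"wy":0,"wz":0},{"dx":0,"dy":0,"dz":-0.004,"wx":0,"wy":0,"wz":0},{"dx":0,"dy":0,"dz":-0.004,"wx":0,"wy":0,"wz":0}]}}

```text
clock: 5.45
tool_pos: [0.5888, 0.0572, 0.2503]
eef_rot: [0.075, -0.701, 0.705, -0.075]
contact_force: [1.1, -8.5, 4.1]
opening: 0.135
```

```bash
python3 - <<'E'
from h import *
s=r.get_state()
print(s["opening"]*88, s["contact_force"])
d=s["tool_pos"][:2]-np.array([.605,-.0173]); print("keeper y", -np.sin(.2174)*d[0]+np.cos(.2174)*d[1])
im=r.snapshot("wrist"); cv2.imwrite("pics/w5.png",im[:,:,::-1]); crop(im,150,100,450,300,2.6,"pics/w5c.png")
E
```

```text
11.899005142745942 [ 1.09958224 -8.47973164  4.09650089]
keeper y 0.07628610888286168
```

View pics/w5c.png

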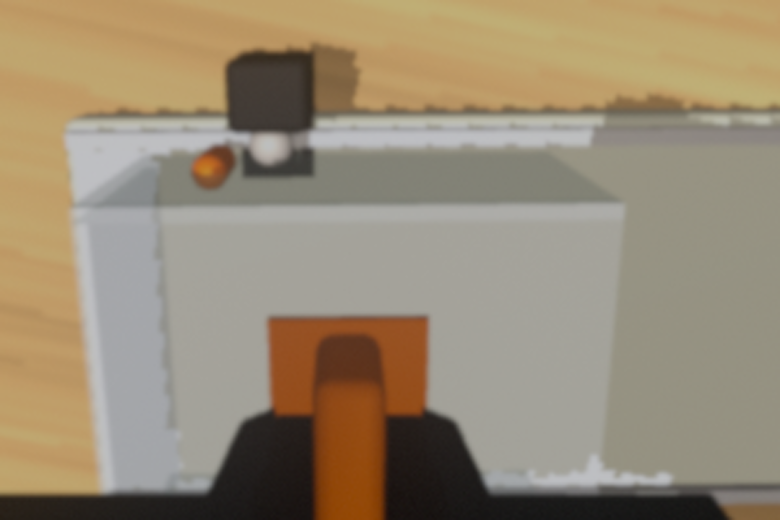

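{"method": "arm_command", "body": {"deltas": [{"dx":0,"dy":0,"dz":0.002,"wx":0,"wy":0,"wz":0},{"dx":0,"dy":0,"dz":0.002,"wx":0,"wy":0,"wz":0},{"dx":0,"dy":0,"dz":0.002,"wx":0,"wy":0,"wz":0},{"dx":0,"dy":0,"dz":0.002,"wx":0,"wy":0,"wz":0},{"dx":0,"dy":0,"dz":0.002,"wx":0,"wy":0,"wz":0}], "claw": 0}}

```text
clock: 6.0
tool_pos: [0.5884, 0.0603, 0.2499]
eef_rot: [-0.077, 0.703, -0.703, 0.077]
contact_force: [-0.7, -0.1, 0.1]
opening: 0.495
```

{"method": "arm_command", "body": {"deltas": [{"dx":0,"dy":-0.05,"dz":0,"wx":0,"wy":0,"wz":0},{"dx":0,"dy":-0.1,"dz":0,"wx":0,"wy":0,"wz":0},{"dx":0,"dy":-0.13,"dz":0,"wx":0,"wy":0,"wz":0},{"dx":0,"dy":-0.13,"dz":0,"wx":0,"wy":0,"wz":0},{"dx":0,"dy":-0.13,"dz":0,"wx":0,"wy":0,"wz":0}]}}

```text
clock: 6.5
tool_pos: [0.5883, 0.0601, 0.3805]
eef_rot: [-0.076, 0.703, -0.703, 0.077]
contact_force: [0.4, 0.7, -0.3]
opening: 0.498
```

```bash
python3 - <<'E'
from h import *
im=r.snapshot("scene"); crop(im,250,160,410,310,5,"pics/s6.png")
gcmd([.42,.313,.18],-.316-np.pi/2)
E
```

```text
clock 6.55 pos [0.5879 0.06   0.3794] phi -1.354 q [-0.16  0.67 -0.03  1.7   0.02  0.77 -1.56]
  shift [ 0.1094  0.0526 -0.2832] turn/45 [-0.     0.679  0.002] |d| 0.308 deg 30.5
```

View pics/s6.png

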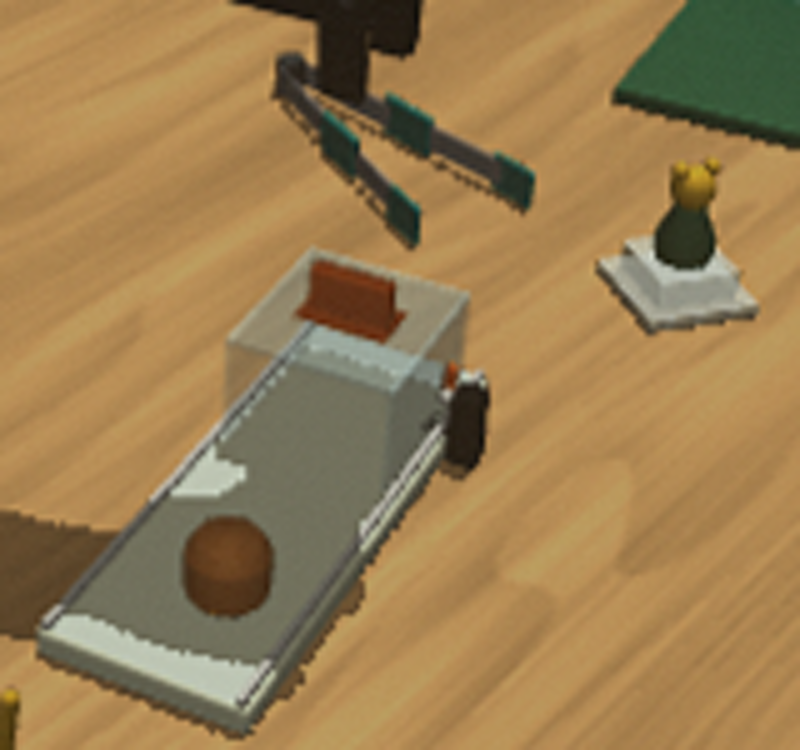

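The cover sits clear of the roll, with the bump behind the catch ball. Next, the tongs.

{"method": "arm_command", "body": {"deltas": [{"dx":0.109,"dy":0.03,"dz":-0.283,"wx":0,"wy":0.68,"wz":0},{"dx":0.109,"dy":0.03,"dz":-0.283,"wx":0,"wy":0.68,"wz":0},{"dx":0.109,"dy":0.03,"dz":-0.283,"wx":0,"wy":0.68,"wz":0},{"dx":0.109,"dy":0.03,"dz":-0.283,"wx":0,"wy":0.68,"wz":0},{"dx":0.109,"dy":0.03,"dz":-0.283,"wx":0,"wy":0.68,"wz":0}], "claw": 1}}

```text
clock: 7.05
tool_pos: [0.4493, 0.2686, 0.3536]
eef_rot: [-0.112, -0.697, 0.699, 0.113]
contact_force: [1.1, 0.1, -0.0]
opening: 0.929
```

```bash
python3 - <<'E'
from h import *
gcmd([.41,.316,.18],-.316-np.pi/2)
E
```

```text
clock 7.05 pos [0.4493 0.2686 0.3536] phi -1.89 q [-0.73  0.64  0.16  1.93 -0.18  0.59 -2.34]
  shift [ 0.0521  0.0266 -0.0328] turn/45 [-0.004 -0.004  0.002] |d| 0.067 deg 0.3
```

{"method": "arm_command", "body": {"deltas": [{"dx":0.042,"dy":0.02,"dz":-0.033,"wx":0,"wy":0,"wz":0},{"dx":0.042,"dy":0.02,"dz":-0.033,"wx":0,"wy":0,"wz":0},{"dx":0.042,"dy":0.02,"dz":-0.033,"wx":0,"wy":0,"wz":0},{"dx":0.042,"dy":0.02,"dz":-0.033,"wx":0,"wy":0,"wz":0},{"dx":0.042,"dy":0.02,"dz":-0.033,"wx":0,"wy":0,"wz":0}]}}

```text
clock: 7.55
tool_pos: [0.4228, 0.3099, 0.3354]
eef_rot: [-0.113, -0.698, 0.698, 0.113]
contact_force: [-0.2, -0.2, -0.0]
opening: 0.999
```

```bash
python3 - <<'E'
from h import *
import pickle
gcmd([.42,.313,.18],-.316-np.pi/2)
cw=r.get_calibration("wrist"); im=r.snapshot("wrist"); cv2.imwrite("pics/w7.png",im[:,:,::-1])
pickle.dump(cw,open("w7.pkl","wb"))
E
```

```text
clock 7.55 pos [0.4228 0.3099 0.3354] phi -1.892 q [-0.82  0.67  0.17  1.95 -0.2   0.54 -2.41]
  shift [ 0.0037  0.0084 -0.002 ] turn/45 [-0.001 -0.006 -0.001] |d| 0.009 deg 0.3
```

View pics/w7.png

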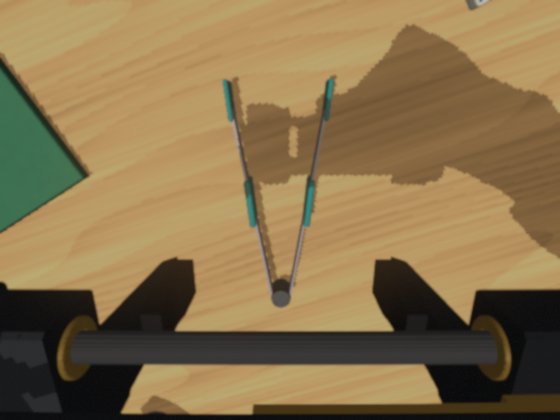

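```bash
python3 - <<'E'
from h import *
import pickle; c=pickle.load(open("w7.pkl","rb"))
P=onz(c,[[281,295],[251,203],[309.5,204],[227,82],[331,80]],.022); print(P)
h=(P[3]+P[4])/2; a=np.arctan2(*(h-P[0])[[1,0]]); print("axis",a,np.linalg.norm(h-P[0]),"grip mid",(P[1]+P[2])/2,"sep",np.linalg.norm(P[1]-P[2]),"origin",P[0]+.095*np.array([np.cos(a),np.sin(a),0]))
g=np.arctan2(*(P[1]-P[2])[[1,0]]); print(g-np.pi/2, np.arctan2(*(P[3]-P[4])[[1,0]])-np.pi/2)
E
```

```text
[[0.32479867 0.34394244 0.022     ]
 [0.42573778 0.3392809  0.022     ]
 [0.40768653 0.28825422 0.022     ]
 [0.53029634 0.32218835 0.022     ]
 [0.50447633 0.23982889 0.022     ]]
axis -0.3158411035557341 0.20260965232148734 grip mid [0.41671216 0.31376756 0.022     ] sep 0.05412549980217747 origin [0.41509954 0.31443391 0.022     ]
-0.3400213933432781 -0.3037991472243857
```

```bash
python3 - <<'E'
from h import *
gcmd([.4165,.3138,.06],-.316-np.pi/2)
gcmd([.4165,.3138,.023],-.316-np.pi/2)
E
```

```text
clock 7.6 pos [0.4228 0.31   0.3356] phi -1.892 q [-0.82  0.67  0.17  1.95 -0.2   0.54 -2.41]
  shift [ 0.0073  0.1286 -0.0016] turn/45 [-0.001 -0.006 -0.001] |d| 0.129 deg 0.3
clock 7.6 pos [0.4228 0.31   0.3356] phi -1.892 q [-0.82  0.67  0.17  1.95 -0.2   0.54 -2.41]
  shift [ 0.0074  0.1656 -0.0017] turn/45 [-0.001 -0.006 -0.001] |d| 0.166 deg 0.3
```

{"method": "arm_command", "body": {"deltas": [{"dx":0.007,"dy":0.04,"dz":-0.002,"wx":0,"wy":-0.006,"wz":0},{"dx":0.007,"dy":0.09,"dz":-0.002,"wx":0,"wy":-0.006,"wz":0},{"dx":0.007,"dy":0.129,"dz":-0.002,"wx":0,"wy":-0.006,"wz":0},{"dx":0.007,"dy":0.129,"dz":-0.002,"wx":0,"wy":-0.006,"wz":0},{"dx":0.007,"dy":0.129,"dz":-0.002,"wx":0,"wy":-0.006,"wz":0}]}}

```text
clock: 8.1
tool_pos: [0.4163, 0.315, 0.2069]
eef_rot: [-0.111, -0.698, 0.699, 0.111]
contact_force: [-0.1, -0.8, 1.2]
opening: 1.003
```

```bash
python3 - <<'E'
from h import *
gcmd([.4165,.3138,.023],-.316-np.pi/2)
im=r.snapshot("wrist"); cv2.imwrite("pics/w8.png",im[:,:,::-1])
E
```

```text
clock 8.1 pos [0.4163 0.315  0.2069] phi -1.885 q [-0.78  0.89  0.08  2.01 -0.24  0.24 -2.38]
  shift [-0.0005  0.0369  0.0011] turn/45 [-0.001  0.002 -0.   ] |d| 0.037 deg 0.1
```

View pics/w8.png

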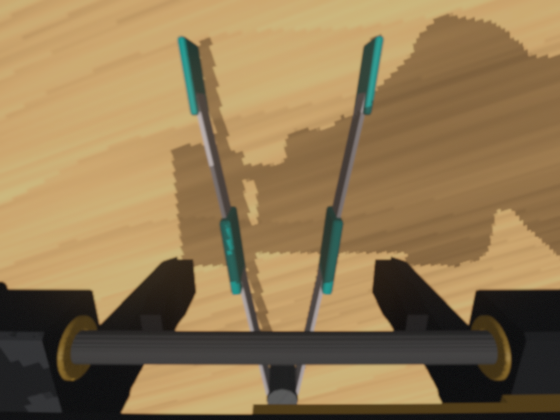

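{"method": "arm_command", "body": {"deltas": [{"dx":0,"dy":0.015,"dz":0.001,"wx":0,"wy":0,"wz":0},{"dx":0,"dy":0.03,"dz":0.001,"wx":0,"wy":0,"wz":0},{"dx":0,"dy":0.037,"dz":0.001,"wx":0,"wy":0,"wz":0},{"dx":0,"dy":0.037,"dz":0.001,"wx":0,"wy":0,"wz":0},{"dx":0,"dy":0.037,"dz":0.001,"wx":0,"wy":0,"wz":0}]}}

```text
clock: 8.65
tool_pos: [0.4154, 0.3151, 0.1699]
eef_rot: [0.11, 0.699, -0.698, -0.11]
contact_force: [0.1, 0.2, 0.2]
opening: 0.994
```

```bash
python3 - <<'E'
from h import *
gcmd([.4165,.3138,.022],-.316-np.pi/2)
im=r.snapshot("wrist"); cv2.imwrite("pics/w9.png",im[:,:,::-1])
print(r.get_state()["contact_force"])
E
```

```text
clock 8.65 pos [0.4154 0.3151 0.1699] phi -1.883 q [-0.77  0.96  0.05  2.01 -0.25  0.17 -2.38]
  shift [-0.0015  0.0009  0.0008] turn/45 [ 0.001  0.004 -0.001] |d| 0.002 deg 0.2
[ 1.0649372  -0.69754342  0.8051394 ]
```

View pics/w9.png

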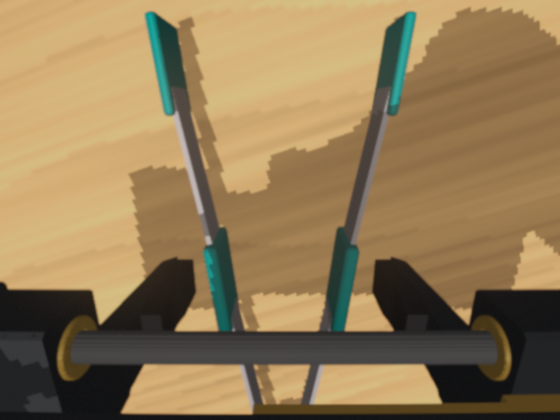

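{"method": "arm_command", "body": {"deltas": [{"dx":-0.001,"dy":0,"dz":0,"wx":0,"wy":0,"wz":0},{"dx":-0.001,"dy":0,"dz":0,"wx":0,"wy":0,"wz":0},{"dx":-0.001,"dy":0,"dz":0,"wx":0,"wy":0,"wz":0},{"dx":-0.001,"dy":0,"dz":0,"wx":0,"wy":0,"wz":0},{"dx":-0.001,"dy":0,"dz":0,"wx":0,"wy":0,"wz":0}], "claw": 0.15, "grip_force": 20}}

```text
clock: 9.2
tool_pos: [0.4163, 0.3148, 0.1696]
eef_rot: [0.11, 0.699, -0.698, -0.11]
contact_force: [0.1, 0.4, 1.5]
opening: 0.582
```

```bash
python3 - <<'E'
from h import *
gcmd([.4165,.3138,.022],-.316-np.pi/2)
im=r.snapshot("wrist"); cv2.imwrite("pics/w10.png",im[:,:,::-1])
print(r.get_state()["contact_force"],r.get_state()["opening"]*88)
E
```

```text
clock 9.2 pos [0.4163 0.3148 0.1696] phi -1.883 q [-0.77  0.96  0.05  2.01 -0.25  0.17 -2.38]
  shift [-0.0005  0.0006  0.0008] turn/45 [ 0.001  0.005 -0.001] |d| 0.001 deg 0.2
[-0.24995983  1.17964057  0.69474688] 50.81246397055574
```

View pics/w10.png

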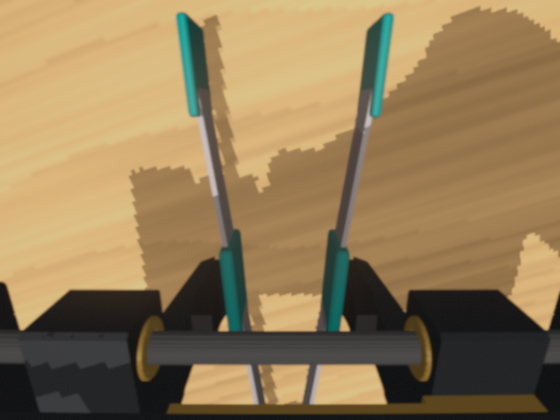

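{"method": "arm_command", "body": {"deltas": [{"dx":0,"dy":-0.01,"dz":0,"wx":0,"wy":0,"wz":0},{"dx":0,"dy":-0.03,"dz":0,"wx":0,"wy":0,"wz":0},{"dx":0,"dy":-0.05,"dz":0,"wx":0,"wy":0,"wz":0},{"dx":0,"dy":-0.07,"dz":0,"wx":0,"wy":0,"wz":0},{"dx":0,"dy":-0.08,"dz":0,"wx":0,"wy":0,"wz":0}]}}

```text
clock: 9.75
tool_pos: [0.4163, 0.3147, 0.2512]
eef_rot: [0.111, 0.699, -0.698, -0.11]
contact_force: [0.7, 0.2, -0.6]
opening: 0.574
```

{"method": "arm_command", "body": {"deltas": [{"dx":0,"dy":-0.01,"dz":0,"wx":0,"wy":0,"wz":0},{"dx":0,"dy":-0.03,"dz":0,"wx":0,"wy":0,"wz":0},{"dx":0,"dy":-0.04,"dz":0,"wx":0,"wy":0,"wz":0},{"dx":0,"dy":-0.04,"dz":0,"wx":0,"wy":0,"wz":0},{"dx":0,"dy":-0.04,"dz":0,"wx":0,"wy":0,"wz":0}]}}

```text
clock: 10.25
tool_pos: [0.416, 0.3146, 0.2891]
eef_rot: [-0.11, -0.698, 0.699, 0.11]
contact_force: [-0.3, 0.3, -1.6]
opening: 0.579
```

```bash
python3 - <<'E'
from h import *
im=r.snapshot("wrist"); cv2.imwrite("pics/w11.png",im[:,:,::-1])
im=r.snapshot("scene"); crop(im,250,110,410,260,5,"pics/s11.png")
print(r.get_state()["contact_force"],r.get_state()["opening"]*88)
E
```

```text
[ 0.40961315 -0.60466181 -1.23282501] 50.62345214618523
```

View pics/w11.png

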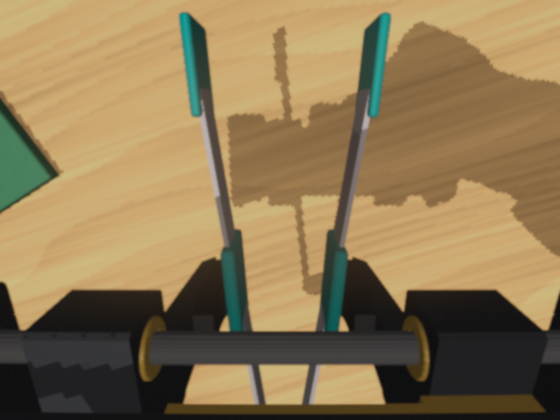

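View pics/s11.png

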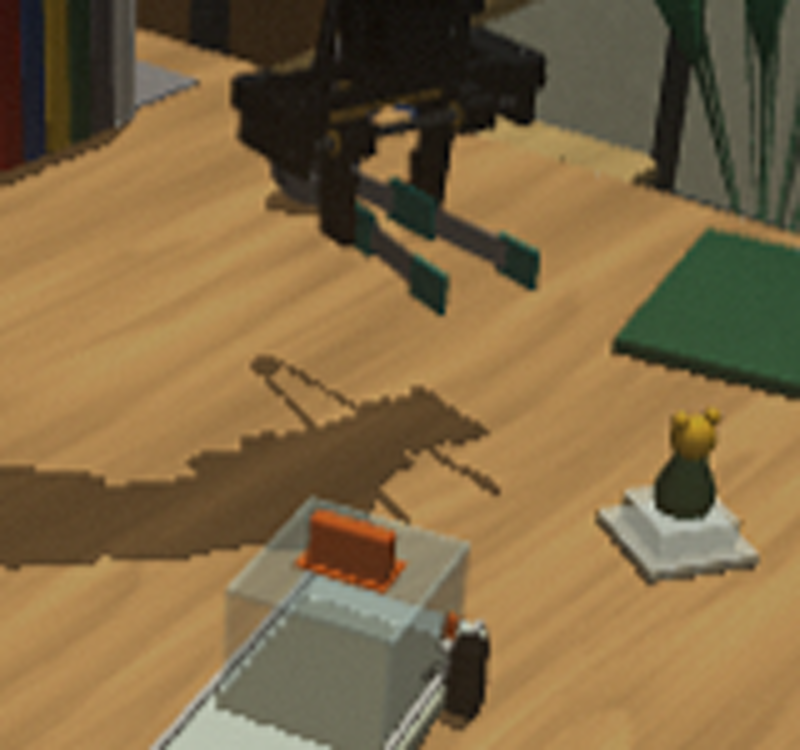

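```bash
python3 - <<'E'
from h import *
s=r.get_state(); c=r.get_calibration("wrist"); g=s["tool_pos"]-[0,0,.147]; print(g)
R=Ro.from_quat(s["eef_rot"])
for uv in ([190,65],[382,65],[286,65]):
    X=onz(c,[uv],g[2]+.004)[0]; print(R.inv().apply(X-g).round(4))
gcmd([.5476,-.1133,.19],.217-np.pi/2)
E
```

```text
[0.41586147 0.31449076 0.14163124]
[-0.0923 -0.0041 -0.0311]
[-0.0923 -0.004   0.0353]
[-0.0922 -0.0041  0.0021]
clock 10.35 pos [0.4159 0.3145 0.2886] phi -1.883 q [-0.82  0.75  0.13  1.99 -0.22  0.42 -2.4 ]
  shift [-0.2568 -0.0481  0.3667] turn/45 [-0.001 -0.674  0.002] |d| 0.45 deg 30.3
```

{"method": "arm_command", "body": {"deltas": [{"dx":0,"dy":-0.025,"dz":0,"wx":0,"wy":0,"wz":0},{"dx":-0.02,"dy":-0.048,"dz":0.03,"wx":0,"wy":-0.05,"wz":0},{"dx":-0.04,"dy":-0.048,"dz":0.06,"wx":0,"wy":-0.11,"wz":0},{"dx":-0.06,"dy":-0.048,"dz":0.09,"wx":0,"wy":-0.17,"wz":0},{"dx":-0.08,"dy":-0.048,"dz":0.12,"wx":0,"wy":-0.22,"wz":0}]}}

```text
clock: 10.85
tool_pos: [0.4554, 0.1745, 0.3369]
eef_rot: [-0.048, -0.705, 0.706, 0.049]
contact_force: [-0.2, -0.7, -0.9]
opening: 0.579
```

```bash
python3 - <<'E'
from h import *
gcmd([.5458,-.1121,.19],.217-np.pi/2)
E
```

```text
clock 10.85 pos [0.4554 0.1745 0.3369] phi -1.708 q [-0.51  0.63  0.07  2.05 -0.09  0.47 -2.07]
  shift [-0.1288 -0.      0.2716] turn/45 [-0.001 -0.451  0.001] |d| 0.301 deg 20.3
```

{"method": "arm_command", "body": {"deltas": [{"dx":-0.015,"dy":0,"dz":0.035,"wx":0,"wy":-0.06,"wz":0},{"dx":-0.03,"dy":0,"dz":0.07,"wx":0,"wy":-0.12,"wz":0},{"dx":-0.05,"dy":0,"dz":0.105,"wx":0,"wy":-0.18,"wz":0},{"dx":-0.07,"dy":0,"dz":0.14,"wx":0,"wy":-0.24,"wz":0},{"dx":-0.085,"dy":0,"dz":0.175,"wx":0,"wy":-0.3,"wz":0}]}}

```text
clock: 11.35
tool_pos: [0.5158, -0.011, 0.3367]
eef_rot: [-0.035, 0.706, -0.706, 0.034]
contact_force: [1.4, 0.5, -0.9]
opening: 0.571
```

```bash
python3 - <<'E'
from h import *
gcmd([.5458,-.1121,.19],.217-np.pi/2)
E
```

```text
clock 11.35 pos [ 0.5158 -0.011   0.3367] phi -1.473 q [-0.04  0.65 -0.05  1.96  0.06  0.53 -1.6 ]
  shift [-0.02   -0.0003  0.1035] turn/45 [ 0.    -0.152  0.001] |d| 0.105 deg 6.9
```

{"method": "arm_command", "body": {"deltas": [{"dx":-0.005,"dy":0,"dz":0.03,"wx":0,"wy":-0.05,"wz":0},{"dx":-0.01,"dy":0,"dz":0.06,"wx":0,"wy":-0.1,"wz":0},{"dx":-0.015,"dy":0,"dz":0.085,"wx":0,"wy":-0.14,"wz":0},{"dx":-0.02,"dy":0,"dz":0.1,"wx":0,"wy":-0.152,"wz":0},{"dx":-0.02,"dy":0,"dz":0.103,"wx":0,"wy":-0.152,"wz":0}]}}

```text
clock: 11.85
tool_pos: [0.5451, -0.1124, 0.3365]
eef_rot: [0.075, -0.703, 0.703, -0.074]
contact_force: [-0.2, 1.1, -1.1]
opening: 0.577
```

{"method": "arm_command", "body": {"deltas": [{"dx":0,"dy":0.02,"dz":0,"wx":0,"wy":0,"wz":0},{"dx":0,"dy":0.045,"dz":0,"wx":0,"wy":0,"wz":0},{"dx":0,"dy":0.05,"dz":0,"wx":0,"wy":0,"wz":0},{"dx":0,"dy":0.05,"dz":0,"wx":0,"wy":0,"wz":0},{"dx":0,"dy":0.05,"dz":0,"wx":0,"wy":0,"wz":0}]}}

```text
clock: 12.35
tool_pos: [0.5452, -0.1094, 0.288]
eef_rot: [-0.076, 0.703, -0.703, 0.076]
contact_force: [-0.4, -0.2, -0.3]
opening: 0.574
```

```bash
python3 - <<'E'
from h import *
import pickle
gcmd([.5458,-.1121,.043],.217-np.pi/2)
c=r.get_calibration("wrist"); im=r.snapshot("wrist"); cv2.imwrite("pics/w12.png",im[:,:,::-1]); pickle.dump((c,r.get_state()["tool_pos"]),open("w12.pkl","wb"))
im=r.snapshot("scene"); crop(im,250,160,410,310,5,"pics/s12.png")
E
```

```text
clock 12.35 pos [ 0.5452 -0.1094  0.288 ] phi -1.355 q [ 0.17  0.77 -0.1   1.88  0.14  0.5  -1.37]
  shift [0.     0.098  0.0028] turn/45 [-0.    -0.001 -0.001] |d| 0.098 deg 0.1
```

View pics/w12.png

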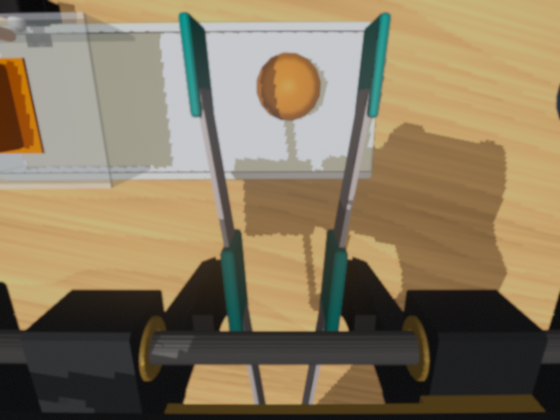

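View pics/s12.png

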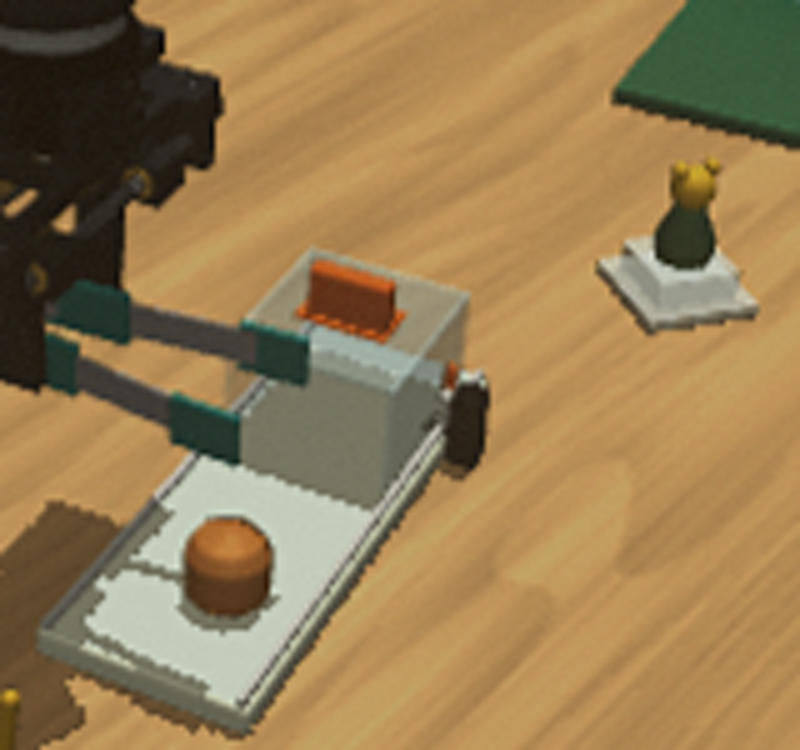

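```bash
python3 - <<'E'
from h import *
import pickle
c,p=pickle.load(open("w12.pkl","rb")); s=r.get_state(); R=Ro.from_quat(s["eef_rot"])
for z in (.036,.042):
    X=onz(c,[[289,86]],z)[0]; print(X, R.inv().apply(X-(p-[0,0,.147])).round(4))
    print(onz(c,[[257,86]],z)[0]-onz(c,[[321,86]],z)[0])
g=p[2]-.147
m=onz(c,[[286,65]],g+.004)[0]; print("mouth",m)
gcmd([.5458,-.1121,.043],.217-np.pi/2)
E
```

```text
[ 0.63497722 -0.09382293  0.036     ] [-0.0908  0.1055  0.0038]
[-0.00901601  0.04122797  0.        ]
[ 0.63464682 -0.0938002   0.042     ] [-0.0905  0.0995  0.0037]
[-0.00878429  0.04016837  0.        ]
mouth [ 0.63537863 -0.09091523  0.14529986]
clock 12.45 pos [ 0.5454 -0.1097  0.2885] phi -1.355 q [ 0.17  0.77 -0.1   1.88  0.14  0.5  -1.37]
  shift [0.0003 0.0985 0.0024] turn/45 [-0.001 -0.002 -0.002] |d| 0.098 deg 0.1
```

{"method": "arm_command", "body": {"deltas": [{"dx":0,"dy":0.02,"dz":0.002,"wx":0,"wy":0,"wz":0},{"dx":0,"dy":0.04,"dz":0.002,"wx":0,"wy":0,"wz":0},{"dx":0,"dy":0.06,"dz":0.002,"wx":0,"wy":0,"wz":0},{"dx":0,"dy":0.06,"dz":0.002,"wx":0,"wy":0,"wz":0},{"dx":0,"dy":0.06,"dz":0.002,"wx":0,"wy":0,"wz":0}]}}

```text
clock: 12.95
tool_pos: [0.5457, -0.1118, 0.2281]
eef_rot: [0.076, -0.703, 0.703, -0.076]
contact_force: [0.7, -0.7, -1.4]
opening: 0.572
```

```bash
python3 - <<'E'
from h import *
gcmd([.5458,-.1121,.043],.217-np.pi/2)
im=r.snapshot("wrist"); cv2.imwrite("pics/w13.png",im[:,:,::-1])
E
```

```text
clock 12.95 pos [ 0.5457 -0.1118  0.2281] phi -1.355 q [ 0.16  0.87 -0.07  1.9   0.16  0.38 -1.39]
  shift [-0.0001  0.0381  0.0003] turn/45 [-0.    -0.002 -0.001] |d| 0.038 deg 0.1
```

View pics/w13.png

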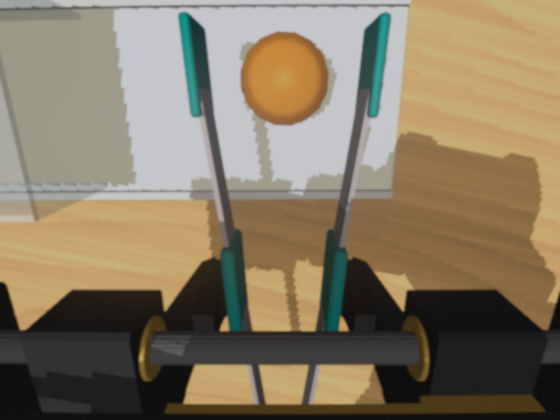

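{"method": "arm_command", "body": {"deltas": [{"dx":0,"dy":0.012,"dz":0,"wx":0,"wy":0,"wz":0},{"dx":0,"dy":0.024,"dz":0,"wx":0,"wy":0,"wz":0},{"dx":0,"dy":0.034,"dz":0,"wx":0,"wy":0,"wz":0},{"dx":0,"dy":0.037,"dz":0,"wx":0,"wy":0,"wz":0},{"dx":0,"dy":0.037,"dz":0,"wx":0,"wy":0,"wz":0}]}}

```text
clock: 13.5
tool_pos: [0.5451, -0.1117, 0.1896]
eef_rot: [-0.077, 0.703, -0.703, 0.075]
contact_force: [-0.1, -0.2, -1.1]
opening: 0.58
```

```bash
python3 - <<'E'
from h import *
gcmd([.5458,-.1121,.043],.217-np.pi/2)
im=r.snapshot("wrist"); cv2.imwrite("pics/w14.png",im[:,:,::-1])
im=r.snapshot("scene"); crop(im,250,160,410,310,5,"pics/s14.png")
E
```

```text
clock 13.5 pos [ 0.5451 -0.1117  0.1896] phi -1.355 q [ 0.15  0.94 -0.06  1.91  0.16  0.3  -1.39]
  shift [-0.0006 -0.0004  0.0005] turn/45 [ 0.001 -0.002  0.002] |d| 0.001 deg 0.1
```

View pics/w14.png

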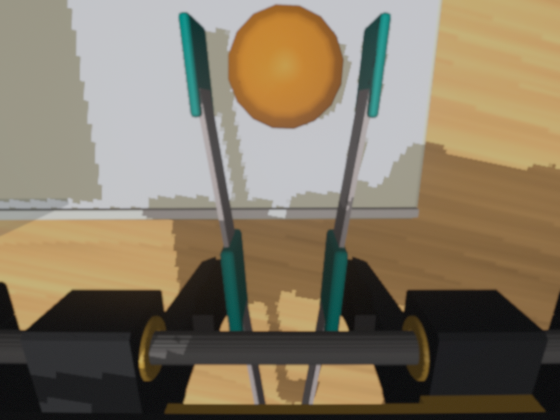

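View pics/s14.png

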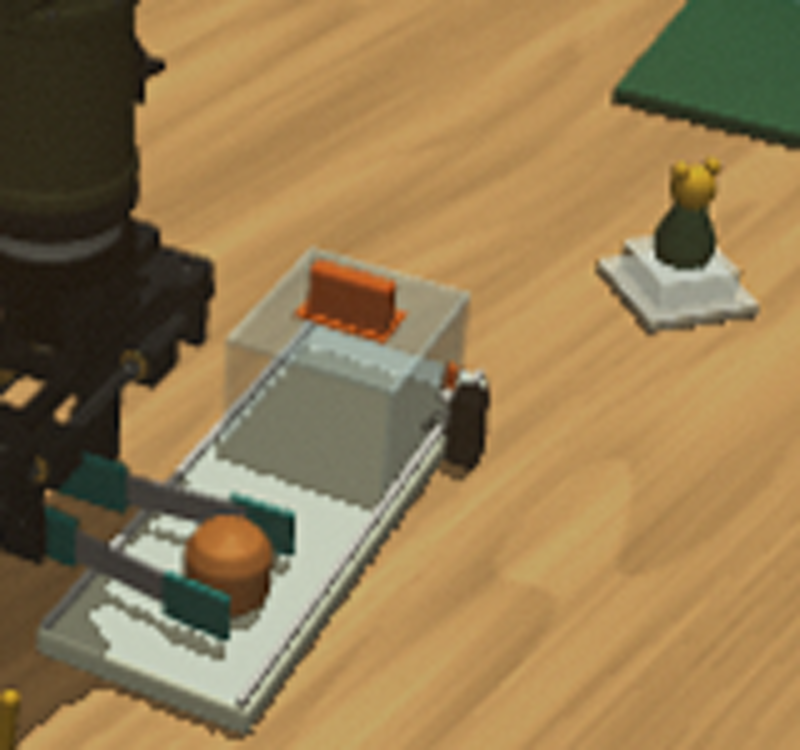

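{"method": "arm_command", "body": {"deltas": [{"dx":0,"dy":0,"dz":0,"wx":0,"wy":0,"wz":0},{"dx":0,"dy":0,"dz":0,"wx":0,"wy":0,"wz":0},{"dx":0,"dy":0,"dz":0,"wx":0,"wy":0,"wz":0},{"dx":0,"dy":0,"dz":0,"wx":0,"wy":0,"wz":0},{"dx":0,"dy":0,"dz":0,"wx":0,"wy":0,"wz":0}], "claw": -0.2, "grip_force": 22}}

```text
clock: 14.1
tool_pos: [0.5455, -0.1119, 0.1906]
eef_rot: [0.076, -0.703, 0.703, -0.076]
contact_force: [-0.7, -0.9, 0.0]
opening: 0.448
```

```bash
python3 - <<'E'
from h import *
s=r.get_state(); print(s["opening"]*88,s["contact_force"])
im=r.snapshot("wrist"); cv2.imwrite("pics/w15.png",im[:,:,::-1])
im=r.snapshot("scene"); crop(im,250,160,410,310,5,"pics/s15.png")
E
```

```text
39.385380316484806 [-0.66754369 -0.87087203  0.03139647]
```

View pics/w15.png

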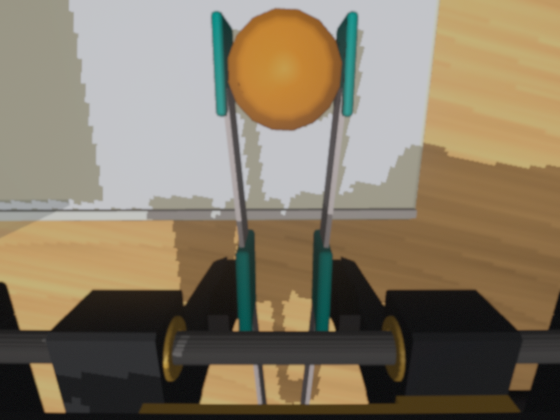

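View pics/s15.png

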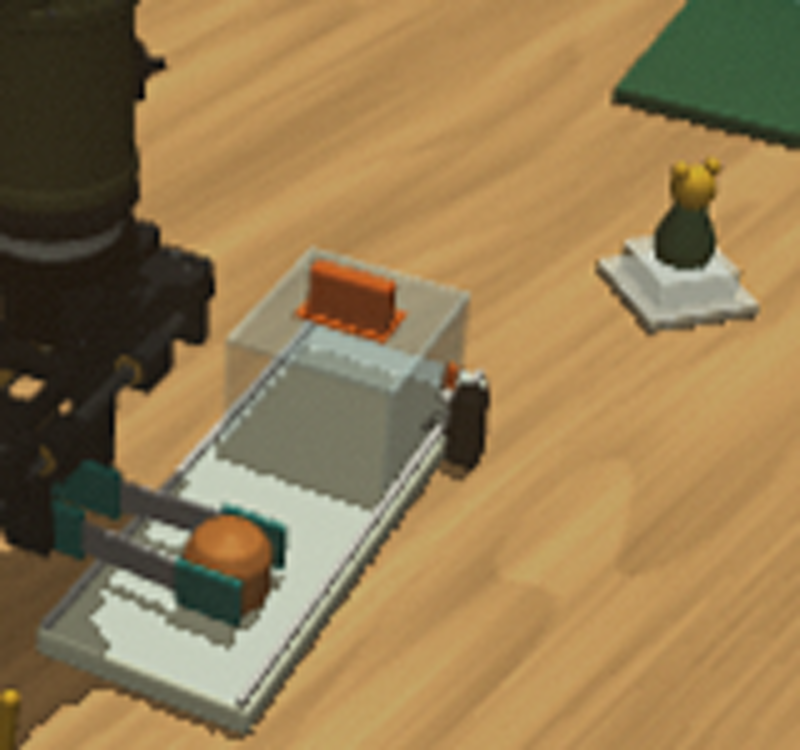

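{"method": "arm_command", "body": {"deltas": [{"dx":0,"dy":0,"dz":0,"wx":0,"wy":0,"wz":0},{"dx":0,"dy":0,"dz":0,"wx":0,"wy":0,"wz":0},{"dx":0,"dy":0,"dz":0,"wx":0,"wy":0,"wz":0},{"dx":0,"dy":0,"dz":0,"wx":0,"wy":0,"wz":0},{"dx":0,"dy":0,"dz":0,"wx":0,"wy":0,"wz":0}], "claw": -1, "grip_force": 25}}

```text
clock: 14.7
tool_pos: [0.5455, -0.1119, 0.1905]
eef_rot: [0.076, -0.703, 0.703, -0.076]
contact_force: [0.6, 0.2, 0.0]
opening: 0.451
```

{"method": "arm_command", "body": {"deltas": [{"dx":0,"dy":-0.005,"dz":0,"wx":0,"wy":0,"wz":0},{"dx":0,"dy":-0.015,"dz":0,"wx":0,"wy":0,"wz":0},{"dx":0,"dy":-0.03,"dz":0,"wx":0,"wy":0,"wz":0},{"dx":0,"dy":-0.045,"dz":0,"wx":0,"wy":0,"wz":0},{"dx":0,"dy":-0.055,"dz":0,"wx":0,"wy":0,"wz":0}]}}

```text
clock: 15.2
tool_pos: [0.5456, -0.1119, 0.2474]
eef_rot: [0.075, -0.703, 0.703, -0.077]
contact_force: [-0.5, 0.5, -1.2]
opening: 0.451
```

```bash
python3 - <<'E'
from h import *
s=r.get_state(); print(s["opening"]*88,s["contact_force"],s["tool_pos"])
im=r.snapshot("wrist"); cv2.imwrite("pics/w16.png",im[:,:,::-1])
im=r.snapshot("scene"); crop(im,250,160,410,310,5,"pics/s16.png")
E
```

```text
39.662324029343864 [-0.46384251  0.4632285  -1.15871475] [ 0.54556129 -0.11192544  0.24744269]
```

View pics/w16.png

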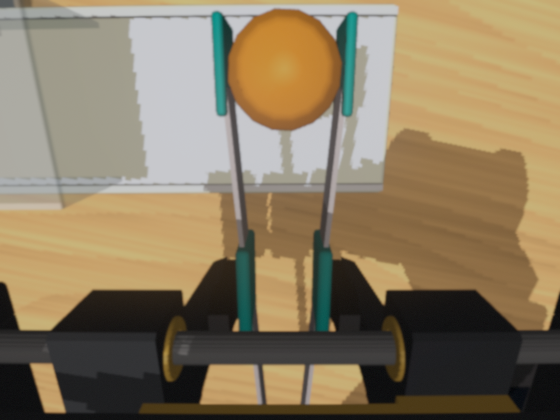

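View pics/s16.png

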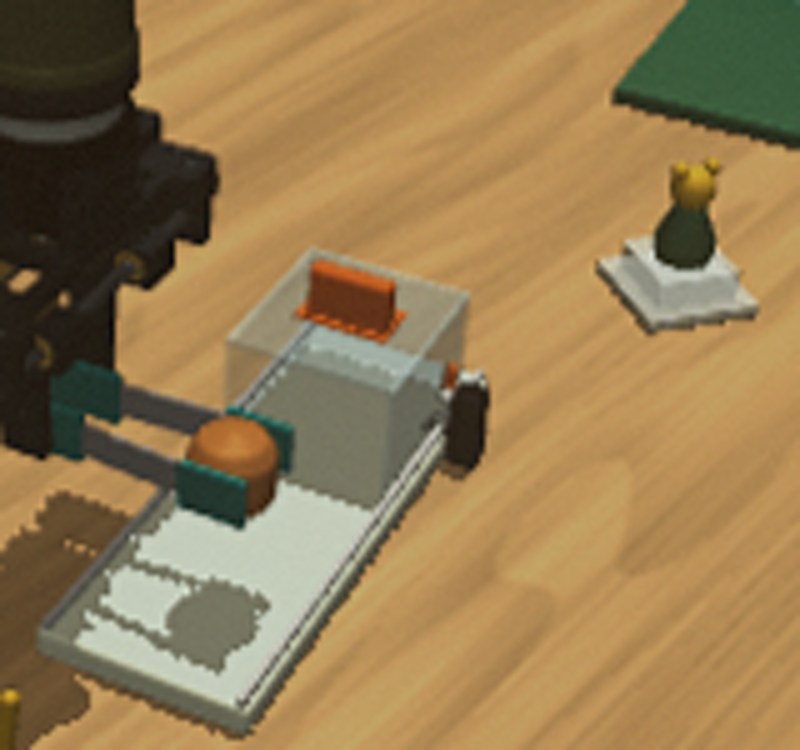

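The roll has lifted off the keeper in the tongs. It needs to go higher: roll centre is at about 0.09 m, so I'll raise it another 0.07 m.

{"method": "arm_command", "body": {"deltas": [{"dx":0,"dy":-0.01,"dz":0,"wx":0,"wy":0,"wz":0},{"dx":0,"dy":-0.03,"dz":0,"wx":0,"wy":0,"wz":0},{"dx":0,"dy":-0.05,"dz":0,"wx":0,"wy":0,"wz":0},{"dx":0,"dy":-0.065,"dz":0,"wx":0,"wy":0,"wz":0},{"dx":0,"dy":-0.07,"dz":0,"wx":0,"wy":0,"wz":0}]}}

```text
clock: 15.8
tool_pos: [0.5456, -0.1119, 0.3169]
eef_rot: [0.075, -0.703, 0.703, -0.077]
contact_force: [-0.2, 0.2, -2.2]
opening: 0.451
```

{"method": "arm_command", "body": {"deltas": [{"dx":0,"dy":0,"dz":0,"wx":0,"wy":0,"wz":0},{"dx":0,"dy":0,"dz":0,"wx":0,"wy":0,"wz":0},{"dx":0,"dy":0,"dz":0,"wx":0,"wy":0,"wz":0},{"dx":0,"dy":0,"dz":0,"wx":0,"wy":0,"wz":0},{"dx":0,"dy":0,"dz":0,"wx":0,"wy":0,"wz":0}]}}

```text
clock: 16.3
tool_pos: [0.5453, -0.1118, 0.3149]
eef_rot: [-0.076, 0.703, -0.703, 0.076]
contact_force: [-0.5, -0.5, -1.4]
opening: 0.453
```

{"method": "arm_command", "body": {"deltas": [{"dx":0,"dy":0,"dz":0,"wx":0,"wy":0,"wz":0},{"dx":0,"dy":0,"dz":0,"wx":0,"wy":0,"wz":0},{"dx":0,"dy":0,"dz":0,"wx":0,"wy":0,"wz":0},{"dx":0,"dy":0,"dz":0,"wx":0,"wy":0,"wz":0},{"dx":0,"dy":0,"dz":0,"wx":0,"wy":0,"wz":0}]}}

```text
clock: 16.8
tool_pos: [0.5454, -0.1118, 0.3155]
eef_rot: [0.076, -0.703, 0.703, -0.076]
contact_force: [-0.8, 0.1, -1.5]
opening: 0.453
```

```bash
python3 - <<'E'
from h import *
s=r.get_state(); print(s["opening"]*88,s["contact_force"],s["tool_pos"],abs(s["qd"]).max())
im=r.snapshot("wrist"); cv2.imwrite("pics/w17.png",im[:,:,::-1])
im=r.snapshot("scene"); crop(im,250,140,410,290,5,"pics/s17.png")
cs=r.get_calibration("scene"); 
for z in (.09,.1,.12,.14,.155,.17): print(z,(proj(cs,[[.635,-.094,z]])-[250,140])*5)
E
```

```text
39.832896367146134 [-0.78510926  0.06481807 -1.53775441] [ 0.54538998 -0.11183362  0.31548314] 0.0014426897416119277
0.09 [[228.53884592 566.35351893]]
0.1 [[229.11972098 548.60758689]]
0.12 [[230.30106084 512.48991933]]
0.14 [[231.50921402 475.51450549]]
0.155 [[232.43344176 447.20262478]]
0.17 [[233.37361112 418.37924871]]
```

View pics/w17.png

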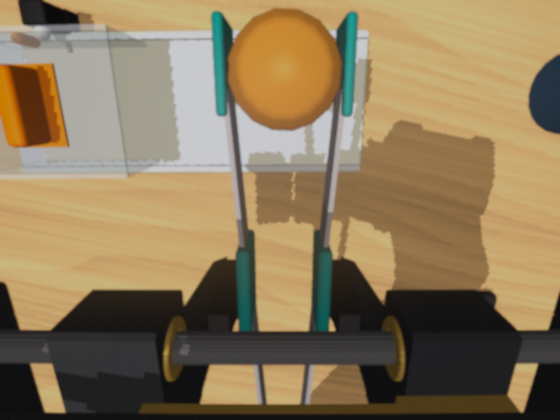

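View pics/s17.png

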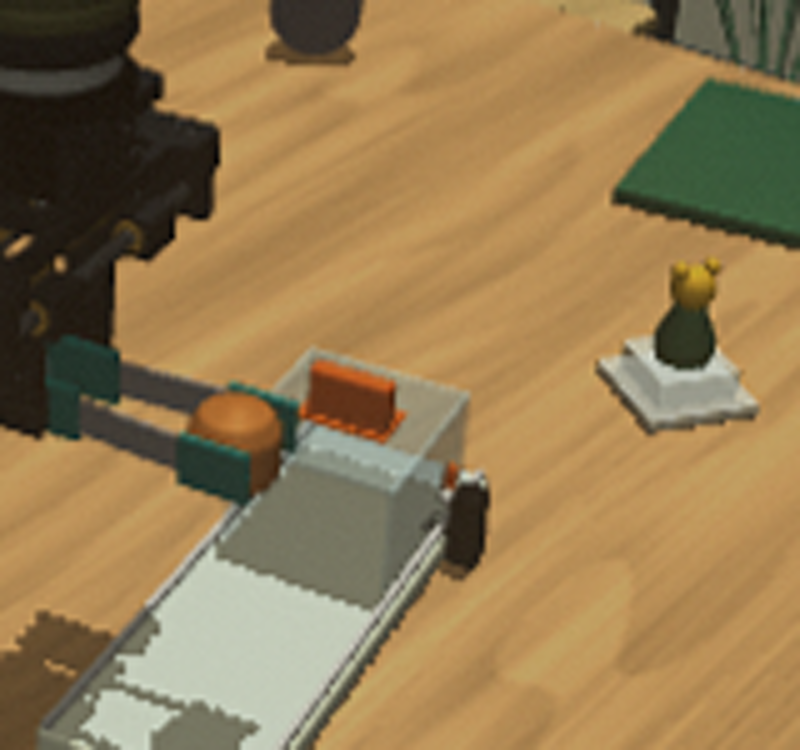

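Roll centre in the scene crop is at about (236,443), which matches z ≈ 0.157 m. The arm is still and the grip steady, so I'm handing in.

```bash
python3 -c "
from plant import r
print(r.finish_job())"
```

```text
the job is handed in; nothing more can be done
None
```

The job is handed in after about 17 s of the 64 s allowed. The cover is open, and the tongs are holding the roll about 16 cm above the desk. The hand-in gave no verdict, so this rests on my own last checks.

- **Cover:** I pinched the orange fin and slid the cover to its end stop, where the force rose to 8.5 N. After I let go, the pictures showed the bump still behind the catch ball. I did not measure the cover joint itself. My position estimate put it about 4 mm past its nominal end, which fits calibration error.
- **Tongs and roll:** I gripped the tongs at both grips, lowered them around the roll, closed them with a 25 N grip and lifted. The opening stayed at about 39.8 mm, slightly under the expected 41 mm. The roll did not slip during the lift.
- **Final state:** The roll centre measured about 0.157 m high in the scene picture. The arm was still, the tongs were clear of the keeper, and nothing but the tongs had touched the roll in any picture.
- **Other objects:** The arm stayed well clear of the console, pencil cup and figure stand. The stand looked unmoved in the last scene picture, but I did not re-measure the console or the cup.

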